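Stack the washed drying trays and hold the blow-out lever

ROBOT

A 6-joint arm with a two-finger parallel gripper is mounted at the origin on the work surface. World frame = base frame: x ahead of the robot, y to its left, z up, the work surface at z = 0. Lengths are in m, angles in rad, forces in N, time in s.
With the tool pointing down it reaches from about 0.375 to 0.9 m from the base axis. Payload 3.1 kg.
Tool frame: the origin (TCP) lies between the finger pads; the fingertips stand 25 mm ahead of it and the grasp point (between the pads) lies 6 mm ahead of it; y points along the fingers, x is the direction in which the jaws open and shut, and the axes are right-handed (so a half turn about y gives the same grasp; the last joint's range is limited). The gripper opens to 87 mm and grips with 3 to 60 N. Pads are 19 mm wide; open, the fingers measure 117 mm over their backs; the gripper's body (75 mm by 190 mm) begins 51 mm behind the grasp point.
Start: joints at [-1.323, 0.527, 1.433, -0, 1.181, -0.178], TCP at [0.259, -0.569, 0.227] pointing down, gripper open.
Joint ranges: [-3.08, 3.08], [-0.75, 2.2], [0.22, 2.44], [-1.43, 4.57], [0, 2.65], [-2.85, 2.85]. Speed limits (rad/s): [2.79, 2.79, 3.14, 3.14, 3.14, 3.14].

INTERFACE

Orientations are given as a unit quaternion [x, y, z, w].
In Python, from rig import robot gives the robot as it stands.
- The arm moves only by the tool carry_out, never from a script. Its argument "moves" is a list of rows, each a list of 7 numbers: the opening, from 0 (shut) to 1 (fully open), then the shift along the tool's x, y, z in cm, then the turn, a rotation vector about the tool's x, y, z in rad. In form: [[grip, x, y, z, rx, ry, rz], ...]. A call has 1 to 20 rows; each row is the pose to reach, as a shift and turn from the pose commanded when the call began, along the tool's axes at that moment; what a row does not reach only later rows make up. A row lasts 1/10 s, in which the tool goes at most 50 mm and 8.59 degrees, less where a joint would pass 70% of its speed; a pose out of reach is approached as far as the arm can. A call with a gripper value outside its range is refused whole. The fingers move at their own pace and stop on an object; "force" is the grip in N (left out, the last holds). Time passes only in rows, so rows that repeat a pose let the fingers close. It gives the time, the measured TCP pose, the force and the opening at its end, in the units of the state.
- robot.get_obs(): the state, without advancing time (a new reading comes with each control period).
- robot.camera(name): name is "scene" or "top" or "wrist"; returns the picture (384x512x3 uint8, red, green, blue); there is no depth.
- robot.camera_params(name): a dict with "fx", "fy", "cx", "cy" (pixels), "extrinsics" (4x4, takes a point from camera to world coordinates); the wrist camera has in their place "mount" (4x4, takes a point from camera to tool coordinates, whose origin is the TCP and whose axes are the tool frame's). Camera axes: x right, y down, z forward; pixel columns grow to the right and rows downward; lengths in m; the calibration is good to about 2 mm. A picture is of the moment at which its call begins: read the wrist's pose just before it. camera_params takes no time and is no camera call.
- robot.hand_in(): hands the job in, once; it reports no verdict.
The state is a dict: "time": time; "q": joint angles; "joint_velocities": joint speeds; "joint_torque": joint torques, N m; "position": TCP position; "tool_rot": TCP orientation; "ft_force": force on the tool from outside, world axes, zero at the start; "moment": the same for the moment, N m; "grip_width": finger opening in m.
Only numpy, scipy, OpenCV 4.12 (cv2) and the standard library are available. Lean on these libraries where they do the work, as an engineer would, in place of code of your own. Each camera call takes 0.05 s, during which the arm holds its last target.

TASK

Two washed drying trays lie askew on the steel trolley next to the base of the food dehydrator: stack both on the base, one on the other, squarely and flush with its rim, and let go of them. Then press the lever on the end of the base down past its first two clicks to the third, to blow the trays dry, and keep it pressed there: it springs back up if let go, so finish while still holding it down. Leave the bottle, the carafe, the tin can and the funnel where they stand.

Things in the scene. Friction and masses are not known exactly. Their poses are not given: they have to be found in the camera images.
- tray_a_mid (a point): Grey drying tray, 180 (x) x 220 (y) x 28 mm high, 0.3 kg; this is its centre, 14 mm above the underside. Flat rim 12 mm wide, no nesting lip, grille floor at the bottom. A grip bar 14 mm thick, as high as the rim, runs along x across the middle; on both sides of it the floor is open for fingers (x to 34, y from 7 to 52 mm off centre), right through. Starts flat on the trolley, under the other.
- tray_b_mid (a point): The other tray, the same in every way as tray_a; this point is its centre, 14 mm above its underside. It starts lying flat but askew on top of tray_a.
- seat (a point): Centre of the flat seating rim on top of the dehydrator's white fixed base, 80 mm above the trolley. The rim has the trays' outline (180 mm along x, 220 along y, 12 wide), with the fan guard 10 mm down inside it. The control end with the lever begins 110 mm from here towards -y; it is 60 mm long and 76 mm high, its timer dial (not used) 97 mm.
- fan_lever (a joint): Blow-out lever, rad: 0 at rest (65 mm arm, 0.39 rad above level), grows as it is pressed down. Clicks at 0.26, 0.52 and 0.78 (the third click, full blow: 0.39 rad below level); end stop at 0.83. Its spring drives it all the way back to 0. Pressing it down takes about 4 N at first, 10 N at the third click, with 2 to 3 N more to start over each tooth between clicks.
- lever_bar (a point): Centre of the round black cross-bar at the end of the blow-out lever, the part to press on: 18 mm in diameter, 44 mm long along its x axis, 65 mm from the hinge; 97 mm above the trolley at rest, 47 mm at the third click. Nothing is below it or within 50 mm in front and to both sides.
- lever_hinge (a point): Hinge of the blow-out lever, 72 mm above the trolley, fixed to the base; the hinge axis is this frame's x axis and the lever sticks out towards its -y, away from the trays.
- green_bottle: Bystander: closed green glass bottle, 72 mm in diameter, 245 mm high; origin at the centre of its underside.
- tin_can: Bystander: empty tin can, 74 mm in diameter, 110 mm high; origin at the centre of its underside.
- carafe: Bystander: clear glass carafe with a white twist cap, 94 mm in diameter, 222 mm high; origin at the centre of its underside.
- funnel: Bystander: grey hard silicone funnel standing on its 100 mm wide mouth, 115 mm high; origin at the centre of its underside.

How it is judged:
By the outcome, as a careful person would: the job done as asked, in the order asked, and still so for the second after the job is handed in, while the arm keeps its last pose, push and grip.
It also fails if it takes over 72 s, if anything falls off the work surface, if the arm or the gripper's body presses on something with over 40 N, if the wrist force passes 120 N, or if a joint passes its speed limit or range.

## Working session

There is one attempt and no reset: what is moved stays moved. The work goes in short steps, Python scripts to look and compute and a tool call to move; the robot and the scene stay as the last step left them, time stands still between calls to the robot, and variables do not carry over. Pictures are saved under pics/ and viewed, and the job is handed in when it is done.

Besides the shell and the picture viewer there is one more tool, called after "Emit:" as name([rows], argument=value, ...), one row to a line, values as JSON. carry_out: Moves the arm, as the interface text tells. Its arguments: {"type":"object","properties":{"moves":{"type":"array"},"force":{"type":"number"}},"required":["moves"]}

```bash
mkdir -p pics; ls; cat > h.py <<'E'
import numpy as np, cv2
from rig import robot
from scipy.spatial.transform import Rotation as R
def snap(n,f):
    im=robot.camera(n); cv2.imwrite('pics/'+f,cv2.cvtColor(im,cv2.COLOR_RGB2BGR)); return im
def cam(n):
    p=robot.camera_params(n)
    if n=='wrist':
        o=robot.get_obs(); T=np.eye(4); T[:3,:3]=R.from_quat(o['tool_rot']).as_matrix() if np.size(o['tool_rot'])==4 else np.array(o['tool_rot']); T[:3,3]=o['position']
        E=T@np.array(p['mount'])
    else: E=np.array(p['extrinsics'])
    return p,E
def ray(n,u,v,z,PE=None):
    p,E=PE or cam(n)
    d=E[:3,:3]@np.array([(u-p['cx'])/p['fx'],(v-p['cy'])/p['fy'],1.]); o=E[:3,3]
    return o+d*(z-o[2])/d[2]
def proj(n,P,PE=None):
    p,E=PE or cam(n)
    c=np.linalg.inv(E)@np.append(P,1); return p['fx']*c[0]/c[2]+p['cx'],p['fy']*c[1]/c[2]+p['cy']
E
python3 - <<'E'
from h import *
print(robot.get_obs())
for n in ['scene','top','wrist']:
    snap(n,n+'0.png'); print(n,cam(n)[1].round(3).tolist(), robot.camera_params(n)['fx'])
E
```

```text
pics
{'time': 0.0, 'q': array([-1.32251329e+00,  5.28467879e-01,  1.43391739e+00, -3.35384150e-05,
        1.18139122e+00, -1.78487614e-01]), 'joint_velocities': array([-8.88657891e-05, -4.12834036e-04,  1.09532510e-03, -2.46890973e-04,
        1.62575450e-03,  2.25720743e-03]), 'joint_torque': array([-1.43524649e-03, -4.40047109e+01, -1.76590580e+01,  6.31056377e-02,
        5.81152167e-02, -1.76462609e-04]), 'position': array([ 0.25855028, -0.5682078 ,  0.22556578]), 'tool_rot': array([-0.59402816,  0.38334311, -0.3821988 ,  0.59506527]), 'ft_force': array([-0.23916559, -0.540772  , -0.61013846]), 'moment': array([ 0.05080464, -0.00137374, -0.02646603]), 'grip_width': 0.08707747711000048}
scene [[0.783, 0.474, -0.402, 1.026], [0.622, -0.598, 0.506, -0.545], [-0.001, -0.647, -0.763, 0.904], [0.0, 0.0, 0.0, 1.0]] 348.6656066334744
top [[0.018, -0.992, 0.127, 0.426], [-1.0, -0.019, -0.014, 0.006], [0.016, -0.127, -0.992, 1.444], [0.0, 0.0, 0.0, 1.0]] 396.1095318691118
wrist [[0.414, -0.872, -0.261, 0.33], [-0.91, -0.396, -0.118, -0.537], [-0.001, 0.287, -0.958, 0.385], [0.0, 0.0, 0.0, 1.0]] 281.36676329251236
```

View pics/scene0.png

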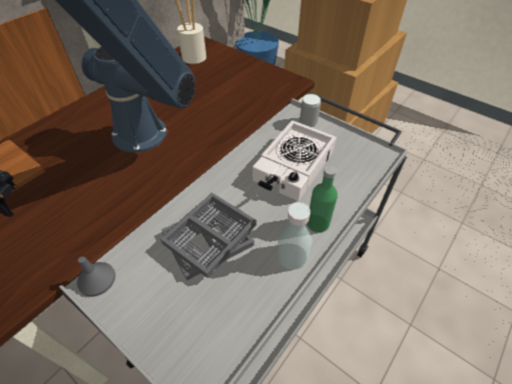

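View pics/top0.png

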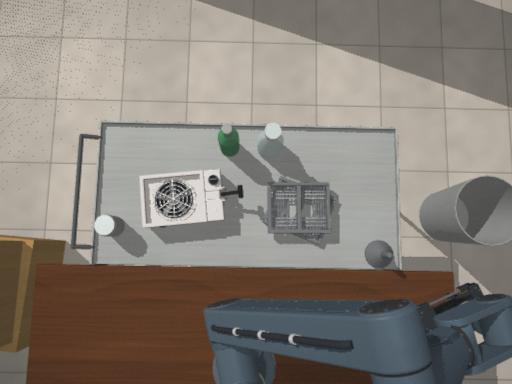

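View pics/wrist0.png

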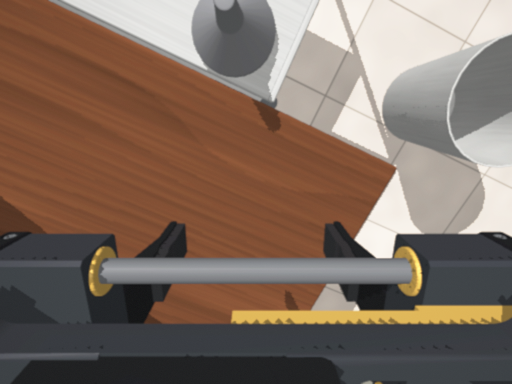

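```bash
python3 - <<'E'
import cv2
im=cv2.imread('pics/top0.png')
cv2.imwrite('pics/top0z.png',cv2.resize(im[60:290,110:370],None,fx=3,fy=2.6*3/2.6*0.86,interpolation=cv2.INTER_CUBIC)[:600,:800])
from h import *
print(R.from_quat(robot.get_obs()['tool_rot']).as_matrix().round(3))
E
```

```text
[[ 0.414 -0.     0.91 ]
 [-0.91   0.002  0.414]
 [-0.002 -1.     0.   ]]
```

View pics/top0z.png

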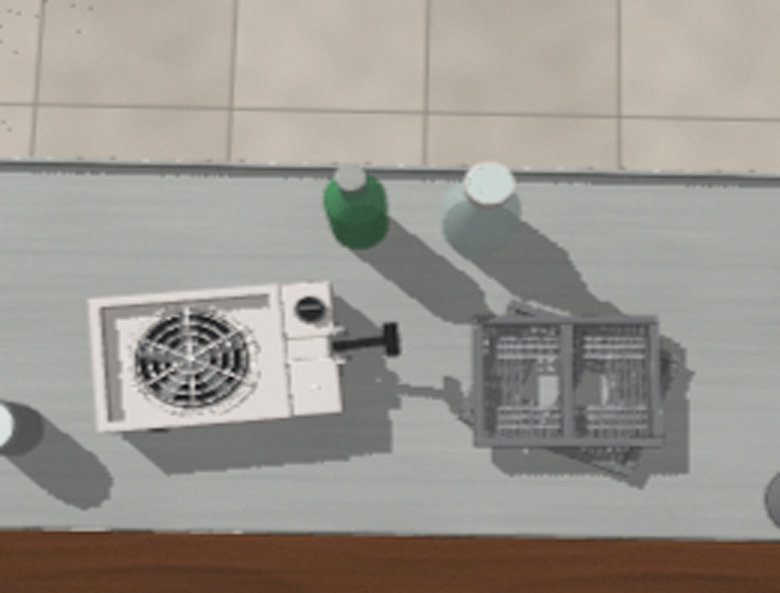

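```bash
python3 - <<'E'
from h import *
t=cv2.imread('pics/top0.png'); s=cv2.imread('pics/scene0.png')
cv2.imwrite('pics/s_base.png',cv2.resize(s[100:220,230:360],None,fx=5,fy=5,interpolation=cv2.INTER_CUBIC))
cv2.imwrite('pics/t_base.png',cv2.resize(t[160:240,125:255],None,fx=6,fy=6,interpolation=cv2.INTER_CUBIC))
E
```

```text
(no output)
```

View pics/s_base.png

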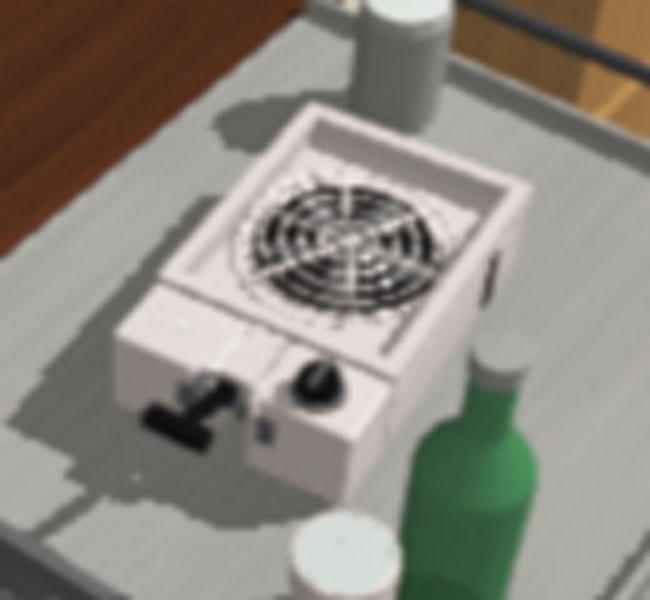

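View pics/t_base.png

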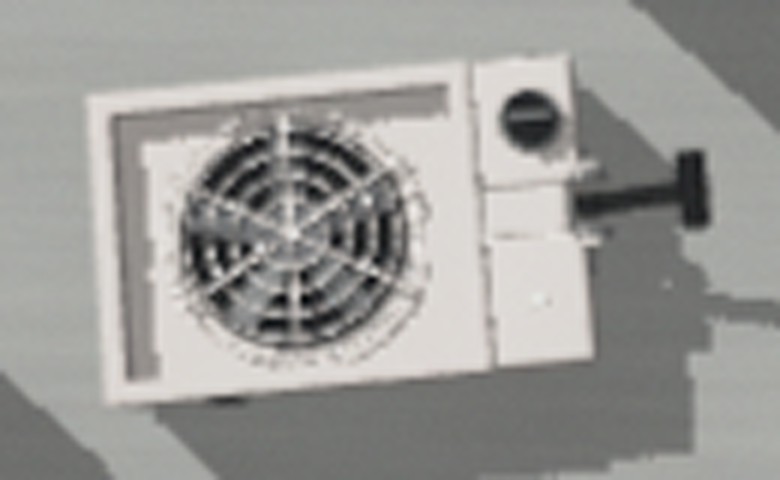

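```bash
cat >> h.py <<'E'
def tri(obs):
    A=[];b=[]
    for (p,E),u,v in obs:
        d=E[:3,:3]@np.array([(u-p['cx'])/p['fx'],(v-p['cy'])/p['fy'],1.]); d/=np.linalg.norm(d)
        M=np.eye(3)-np.outer(d,d); A.append(M); b.append(M@E[:3,3])
    x=np.linalg.lstsq(np.vstack(A),np.hstack(b),rcond=None)[0]; return x
E
python3 - <<'E'
from h import *
T=cam('top');S=cam('scene')
t=[(139.3,176.2),(142.5,227.5),(206.7,221.7),(203.7,170.3)]
s=[(336,137.4),(292.6,120.4),(262.6,155.4),(309,175.6)]
P=np.array([tri([(T,*a),(S,*b)]) for a,b in zip(t,s)]);print(P.round(4))
for z in (0.08,):
  Q=np.array([ray('top',*a,z,T) for a in t]);print(Q.round(4),np.linalg.norm(np.roll(Q,-1,0)-Q,axis=1),Q.mean(0))
for n,(u,v) in dict(bar=(240.2,191.5)).items(): print(n,ray('top',u,v,.097,T))
for u,v in [(270,184),(329,183),(331,232.5),(268,233.5)]: print(ray('top',u,v,.056,T))
E
```

```text
[[0.651  0.3789 0.0757]
 [0.474  0.3591 0.0773]
 [0.4989 0.1414 0.0743]
 [0.6774 0.1565 0.0795]]
[[0.6492 0.3769 0.08  ]
 [0.4719 0.3565 0.08  ]
 [0.4957 0.1381 0.08  ]
 [0.6746 0.1543 0.08  ]] [0.17848036 0.21969501 0.17961357 0.22404612] [0.57282168 0.2564455  0.08      ]
bar [0.60027027 0.02513087 0.097     ]
[ 0.63446715 -0.07933923  0.056     ]
[ 0.64225233 -0.28922183  0.056     ]
[ 0.46717505 -0.29493009  0.056     ]
[ 0.45973985 -0.07436249  0.056     ]
```

```bash
cat >> h.py <<'E'
def mv(pos,th,cmdpos=None,cmdR=None):
    o=robot.get_obs(); p=np.array(o['position']) if cmdpos is None else np.array(cmdpos)
    R0=R.from_quat(o['tool_rot']).as_matrix() if cmdR is None else cmdR
    c,s=np.cos(th),np.sin(th)
    R1=np.array([[s,0,c],[-c,0,s],[0,-1,0]])
    d=R0.T@(np.array(pos)-p)*100; rv=R.from_matrix(R0.T@R1).as_rotvec()
    print('shift cm',d.round(2),'rot',rv.round(4),'th0',np.arctan2(R0[1,2],R0[0,2]).round(4)); return d,rv
E
python3 - <<'E'
from h import *
mv([.465,-.185,.235],.03)
for n,u,v in [('bottle',229,150),('caraf',270,152),('can',108,230),('fun',376,258)]: print(n,ray('top',u,v,0.0).round(3))
E
```

```text
shift cm [-26.36  -0.87  34.66] rot [ 0.      0.3967 -0.0017] th0 0.4267
bottle [0.768 0.071 0.   ]
caraf [ 0.763 -0.081  0.   ]
can [0.463 0.501 0.   ]
fun [ 0.38 -0.47  0.  ]
```

Emit:
carry_out([
  [0.55,-26.4,-0.9,34.7,0,0.397,-0.002],
  [0.55,-26.4,-0.9,34.7,0,0.397,-0.002],
  [0.55,-26.4,-0.9,34.7,0,0.397,-0.002],
  [0.55,-26.4,-0.9,34.7,0,0.397,-0.002],
  [0.55,-26.4,-0.9,34.7,0,0.397,-0.002],
  [0.55,-26.4,-0.9,34.7,0,0.397,-0.002],
  [0.55,-26.4,-0.9,34.7,0,0.397,-0.002],
  [0.55,-26.4,-0.9,34.7,0,0.397,-0.002],
  [0.55,-26.4,-0.9,34.7,0,0.397,-0.002],
  [0.55,-26.4,-0.9,34.7,0,0.397,-0.002],
  [0.55,-26.4,-0.9,34.7,0,0.397,-0.002],
  [0.55,-26.4,-0.9,34.7,0,0.397,-0.002],
  [0.55,-26.4,-0.9,34.7,0,0.397,-0.002],
  [0.55,-26.4,-0.9,34.7,0,0.397,-0.002],
], force=30)

```text
time: 1.55
position: [0.4649, -0.1861, 0.2355]
tool_rot: [0.507, -0.492, 0.494, -0.506]
ft_force: [0.1, -0.6, -0.7]
grip_width: 0.0476
```

```bash
python3 - <<'E'
from h import *
import pickle
P=cam('wrist'); pickle.dump(P,open('w1.pkl','wb')); print(robot.get_obs())
im=snap('wrist','w1.png'); cv2.imwrite('pics/w1z.png',cv2.resize(cv2.cvtColor(im,4)[:260,100:420],None,fx=2.3,fy=2.3,interpolation=cv2.INTER_CUBIC))
E
```

```text
{'time': 1.55, 'q': array([-6.03369517e-01,  3.48731642e-01,  1.72888056e+00, -1.66153283e-03,
        1.06265239e+00,  9.40561644e-01]), 'joint_velocities': array([ 2.97213045e-03, -9.20096341e-05, -4.48112685e-04,  1.47462792e-03,
        9.06895001e-04,  3.63756104e-04]), 'joint_torque': array([ 1.31747411e-01, -3.38921070e+01, -1.60027117e+01,  6.63608545e-02,
       -4.27412137e-02, -1.29469550e-03]), 'position': array([ 0.46489874, -0.18608851,  0.23545847]), 'tool_rot': array([ 0.50729717, -0.49248493,  0.493583  , -0.50644249]), 'ft_force': array([ 0.05688151, -0.58055415, -0.67935639]), 'moment': array([-0.00467254,  0.05189389,  0.05323459]), 'grip_width': 0.047561036874088684}
```

View pics/w1.png

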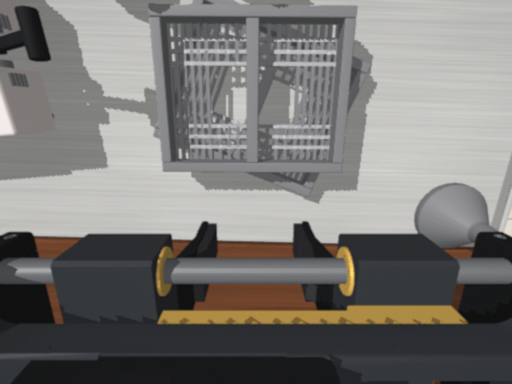

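View pics/w1z.png

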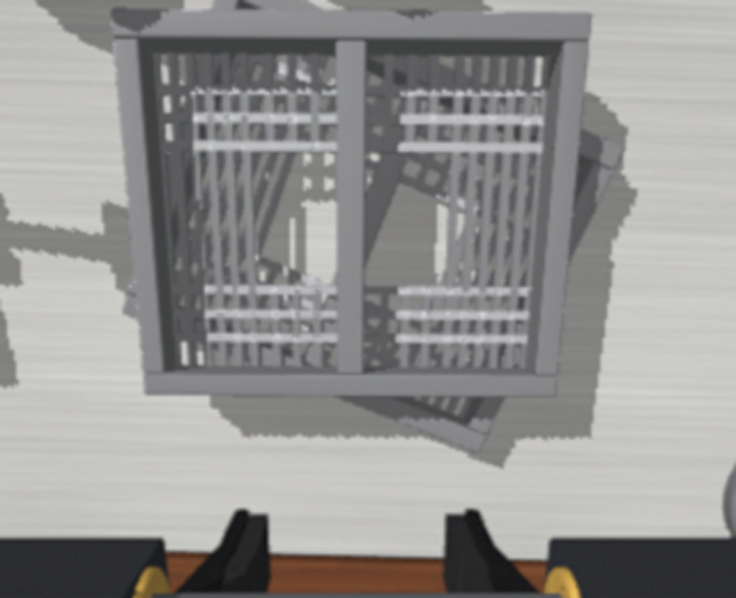

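```bash
cat > rect.py <<'E'
from h import *
# corners order: (+x,+y),(+x,-y),(-x,-y),(-x,+y)
M=np.array([[.09,.11],[.09,-.11],[-.09,-.11],[-.09,.11]])
def fit(Q):
    Q=np.array(Q)[:,:2]; c=Q.mean(0); q=Q-c
    th=np.arctan2((M[:,0]*q[:,1]-M[:,1]*q[:,0]).sum(),(M*q).sum())
    Rm=np.array([[np.cos(th),-np.sin(th)],[np.sin(th),np.cos(th)]])
    print('c',c.round(4),'yaw',th.round(4),'res mm',((q-M@Rm.T)*1000).round(1).tolist()); return c,th
E
python3 - <<'E'
from rect import *
import pickle
P=pickle.load(open('w1.pkl','rb'))
px=np.array([(112,12),(592,14),(555,394),(146,394)])/2.3+[100,0]
fit([ray('wrist',*a,.056,P) for a in px])
px=np.array([(351,25),(351,383)])/2.3+[100,0]
print([ray('wrist',*a,.056,P) for a in px])
# refine: contour of gray rim?
E
```

```text
c [ 0.5565 -0.1832] yaw 0.0239 res mm [[-1.3, -0.8], [-1.1, 0.3], [1.5, 1.0], [0.9, -0.4]]
[array([ 0.64048671, -0.18080538,  0.056     ]), array([ 0.47376153, -0.18503022,  0.056     ])]
```

```bash
python3 - <<'E'
from h import *
mv([.482,.2465,.26],.11)
E
```

```text
shift cm [-43.18  -2.54   2.91] rot [-0.0002 -0.0822  0.002 ] th0 0.0278
```

Emit:
carry_out([
  [0.55,-43.2,-2.5,2.9,0,-0.082,0.002],
  [0.55,-43.2,-2.5,2.9,0,-0.082,0.002],
  [0.55,-43.2,-2.5,2.9,0,-0.082,0.002],
  [0.55,-43.2,-2.5,2.9,0,-0.082,0.002],
  [0.55,-43.2,-2.5,2.9,0,-0.082,0.002],
  [0.55,-43.2,-2.5,2.9,0,-0.082,0.002],
  [0.55,-43.2,-2.5,2.9,0,-0.082,0.002],
  [0.55,-43.2,-2.5,2.9,0,-0.082,0.002],
  [0.55,-43.2,-2.5,2.9,0,-0.082,0.002],
  [0.55,-43.2,-2.5,2.9,0,-0.082,0.002],
  [0.55,-43.2,-2.5,2.9,0,-0.082,0.002],
  [0.55,-43.2,-2.5,2.9,0,-0.082,0.002],
  [0.55,-43.2,-2.5,2.9,0,-0.082,0.002],
  [0.55,-43.2,-2.5,2.9,0,-0.082,0.002],
])

```text
time: 3.0
position: [0.4816, 0.2465, 0.2597]
tool_rot: [0.527, -0.472, 0.472, -0.527]
ft_force: [-0.6, -0.5, -0.1]
grip_width: 0.0478
```

```bash
python3 - <<'E'
from h import *
import pickle
P=cam('wrist'); pickle.dump(P,open('w2.pkl','wb')); print(robot.get_obs()['q'].round(3))
im=snap('wrist','w2.png'); cv2.imwrite('pics/w2z.png',cv2.resize(cv2.cvtColor(im,4)[:220,100:420],None,fx=2.5,fy=2.5,interpolation=cv2.INTER_CUBIC))
E
```

```text
[ 0.266  0.375  1.604 -0.     1.163  1.728]
```

View pics/w2z.png

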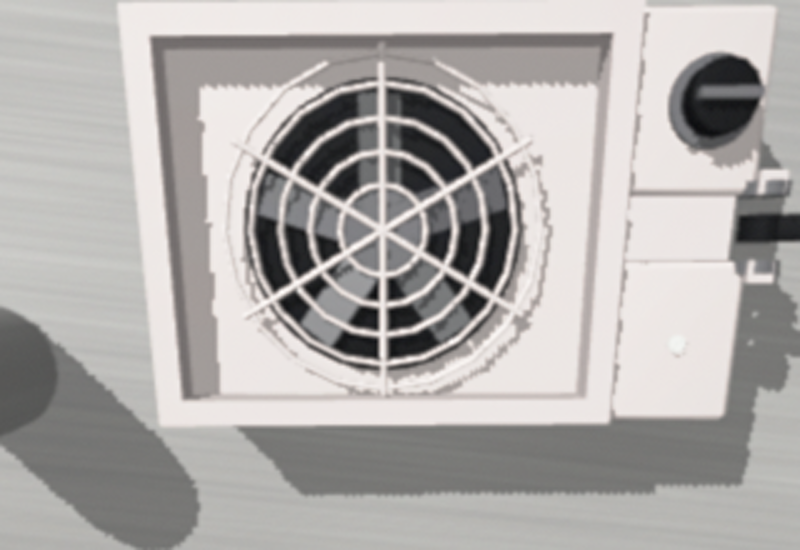

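View pics/w2.png

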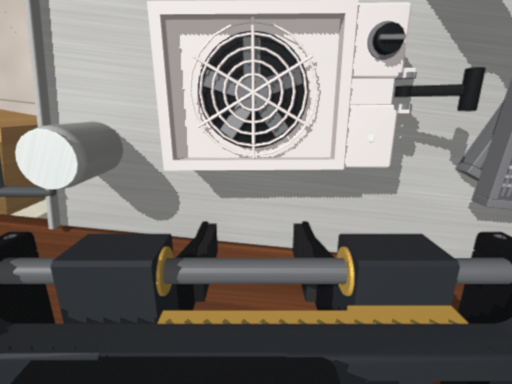

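```bash
python3 - <<'E'
from rect import *
import pickle
P=pickle.load(open('w2.pkl','rb'))
px=np.array([(118,3),(646,0.5),(610,424),(161,427)])/2.5+[100,0]
c,th=fit([ray('wrist',*a,.08,P) for a in px])
print('fan hub',ray('wrist',*(np.array([382,229])/2.5+[100,0]),.07,P))
b=ray('wrist',471,90,.100,P); print('bar',b)
Rm=np.array([[np.cos(th),-np.sin(th)],[np.sin(th),np.cos(th)]]); print('bar local',Rm.T@(b[:2]-c))
E
```

```text
c [0.5756 0.2567] yaw 0.1157 res mm [[0.5, 0.5], [0.2, -0.2], [-0.3, -0.5], [-0.4, 0.2]]
fan hub [0.57673558 0.25775409 0.07      ]
bar [0.60233491 0.02582159 0.1       ]
bar local [-7.14445036e-05 -2.32440304e-01]
```

```bash
python3 - <<'E'
from h import *
mv([.5567,-.183,.13],.0245)
E
```

```text
shift cm [43.53 12.98  2.75] rot [-0.0001  0.0855  0.0001] th0 0.11
```

Emit:
carry_out([
  [0.55,43.5,13.0,2.75,0,0.0855,0],
  [0.55,43.5,13.0,2.75,0,0.0855,0],
  [0.55,43.5,13.0,2.75,0,0.0855,0],
  [0.55,43.5,13.0,2.75,0,0.0855,0],
  [0.55,43.5,13.0,2.75,0,0.0855,0],
  [0.55,43.5,13.0,2.75,0,0.0855,0],
  [0.55,43.5,13.0,2.75,0,0.0855,0],
  [0.55,43.5,13.0,2.75,0,0.0855,0],
  [0.55,43.5,13.0,2.75,0,0.0855,0],
  [0.55,43.5,13.0,2.75,0,0.0855,0],
  [0.55,43.5,13.0,2.75,0,0.0855,0],
  [0.55,43.5,13.0,2.75,0,0.0855,0],
  [0.55,43.5,13.0,2.75,0,0.0855,0],
  [0.55,43.5,13.0,2.75,0,0.0855,0],
])

```text
time: 4.45
position: [0.5573, -0.1799, 0.1303]
tool_rot: [-0.507, 0.493, -0.493, 0.507]
ft_force: [-0.5, -0.2, -0.4]
grip_width: 0.0477
```

```bash
python3 - <<'E'
from h import *
import pickle
mv([.5567,-.183,.057],.0245)
P=cam('wrist'); pickle.dump(P,open('w3.pkl','wb'))
im=snap('wrist','w3.png')
E
```

```text
shift cm [ 0.31  7.33 -0.07] rot [-0.0006  0.0039  0.    ] th0 0.0284
```

View pics/w3.png

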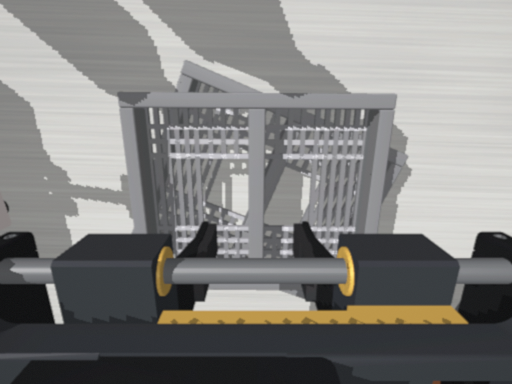

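Emit:
carry_out([
  [0.55,0,3,0,0,0,0],
  [0.55,0,5.5,0,0,0,0],
  [0.55,0,7.0,0,0,0,0],
  [0.55,0,7.3,0,0,0,0],
  [0.55,0,7.3,0,0,0,0],
  [0.0,0,7.3,0,0,0,0],
  [0.0,0,7.3,0,0,0,0],
  [0.0,0,7.3,0,0,0,0],
  [0.0,0,7.3,0,0,0,0],
  [0.0,0,7.3,0,0,0,0],
  [0.0,0,7.3,0,0,0,0],
], force=40)

```text
time: 5.6
position: [0.5574, -0.1814, 0.057]
tool_rot: [-0.506, 0.493, -0.494, 0.507]
ft_force: [-0.4, 0.5, 2.1]
grip_width: 0.0126
```

```bash
python3 - <<'E'
from h import *
o=robot.get_obs();print(o['position'],o['grip_width'],o['ft_force']); mv([.5567,-.183,.057],.0245)
E
```

```text
[ 0.55741783 -0.18141573  0.05698904] 0.012562151684909248 [-0.36512307  0.46911583  2.08759934]
shift cm [ 0.16 -0.   -0.08] rot [-0.0005  0.0016 -0.0001] th0 0.0261
```

Emit:
carry_out([
  [0.0,0,-1,0,0,0,0],
  [0.0,0,-3,0,0,0,0],
  [0.0,0,-6,0,0,0,0],
  [0.0,0,-10,0,0,0,0],
  [0.0,0,-13,0,0,0,0],
  [0.0,0,-13,0,0,0,0],
  [0.0,0,-13,0,0,0,0],
])

```text
time: 6.3
position: [0.5568, -0.1812, 0.1867]
tool_rot: [-0.506, 0.493, -0.493, 0.507]
ft_force: [-0.6, -0.4, -4.1]
grip_width: 0.0125
```

```bash
python3 - <<'E'
from h import *
import pickle
P=cam('wrist'); pickle.dump(P,open('w4.pkl','wb')); o=robot.get_obs();print(o['position'],o['grip_width'],o['ft_force'])
snap('wrist','w4.png');im=snap('top','t4.png')
cv2.imwrite('pics/t4z.png',cv2.resize(cv2.cvtColor(im,4)[120:270,130:380],None,fx=3,fy=3,interpolation=cv2.INTER_CUBIC))
E
```

```text
[ 0.55679646 -0.18118633  0.18673499] 0.012453346827560467 [-0.56593832 -0.41746597 -4.13278582]
```

View pics/w4.png

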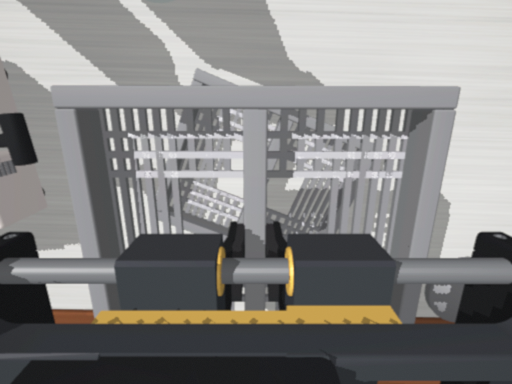

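View pics/t4z.png

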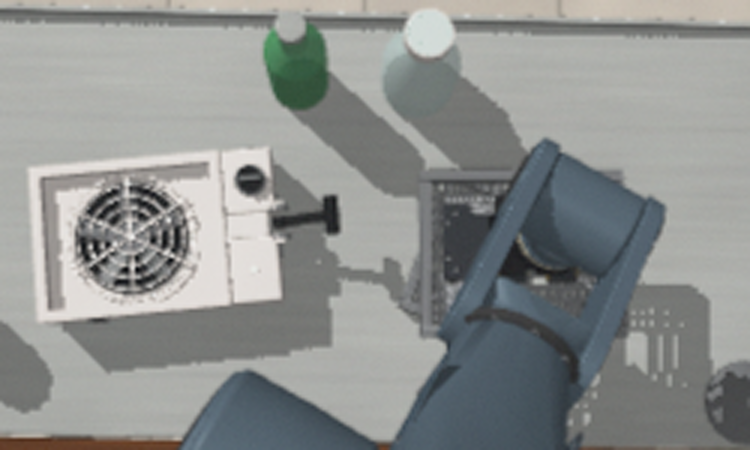

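```bash
python3 - <<'E'
from h import *
import pickle
P=pickle.load(open('w4.pkl','rb')); o=robot.get_obs(); p=o['position']; Rt=R.from_quat(o['tool_rot']).as_matrix()
print('tilt',(Rt@[0,1,0]).round(4),np.arctan2(Rt[1,2],Rt[0,2]))
for z in (.1857,):
  for a in [(53,87),(460,87),(254,87)]:
    w=ray('wrist',*a,z,P); print(w, (Rt.T@(w-p)*1000).round(1))
E
```

```text
tilt [-0.0038  0.0023 -1.    ] 0.026313667057488555
[ 0.64267848 -0.0722898   0.1857    ] [-105.9   -1.    89.8]
[ 0.64838364 -0.28982554  0.1857    ] [111.7  -1.5  89.8]
[ 0.64549324 -0.17961566  0.1857    ] [ 1.4 -1.2 89.8]
```

```bash
python3 - <<'E'
from h import *
import pickle
p=robot.camera_params('wrist'); M=np.array(p['mount']); print(M.round(4),p['cx'],p['cy'])
for P in [(0,-1,90),(-110,-1,90),(110,-1,90),(0,-1,78),(0,-1,0)]: print(P,np.round(proj('wrist',np.array(P)/1000.,(p,M)),1))
g=cv2.imread('pics/w4.png',0).astype(int)
for r in (110,120,130,200,215): print(r,g[r,238:274])
print(g[94,44:64],g[94,450:470]); print(g[80:112,200]);print(g[80:112,400]);print(g[80:112,100])
E
```

```text
[[ 1.000e+00 -6.000e-04  1.400e-03  9.000e-04]
 [-1.500e-03 -2.866e-01  9.581e-01 -1.591e-01]
 [-2.000e-04 -9.581e-01 -2.866e-01  7.830e-02]
 [ 0.000e+00  0.000e+00  0.000e+00  1.000e+00]] 254.70390204589634 191.40329662491217
(0, -1, 90) [252.5  84.1]
(-110, -1, 90) [43.4 84.1]
(110, -1, 90) [461.3  84.1]
(0, -1, 78) [252.6 107.9]
(0, -1, 0) [252.9 239.5]
110 [161 159 157 151 150 161 164 163 162 162 161 161 161 160 160 161 161 161
 160 160 158 157 157 157 156 155 157 152 135 119 123 132 142 150 154 156]
120 [142 145 163 197 184 168 163 162 163 161 162 161 161 161 160 160 161 160
 160 161 160 159 159 160 160 158 158 150 131 120 136 134 139 145 146 146]
130 [196 194 189 169 157 161 163 162 162 162 161 162 161 160 160 161 160 160
 161 160 160 160 160 159 158 159 157 147 125 112 129 152 178 170 166 171]
200 [207 206 209 209 202 179 163 160 160 160 160 160 160 159 159 159 159 159
 159 158 158 158 157 158 157 157 150 128 115 137 148 150 149 149 150 149]
215 [219 179 147 151 156 149 157 161 161 160 160 159 159 158 159 158 160 158
 158 159 158 157 158 158 157 156 145 125 115 114 105 101 104 117 137 144]
[145 144 145 146 145 145 145 151 155 157 157 157 156 157 157 157 157 157
 157 158] [152 152 153 152 152 152 153 150 148 177 211 221 221 221 220 220 221 221
 221 221]
[154 136 127 149 155 153 163 163 161 161 161 159 160 160 159 159 159 158
 157 156 157 156 156 155 156 153 142 119 101 103 106 108]
[219 220 220 217 216 204 167 157 157 156 156 156 155 155 155 155 154 154
 153 153 154 154 154 154 153 153 147 126 105 102 117 125]
[220 221 220 221 213 183 166 162 161 161 160 160 160 159 158 158 156 157
 157 156 155 155 155 154 154 150 136 113  97 101 102 101]
```

```bash
python3 - <<'E'
from h import *
mv([.5755,.2588,.187],.1157)
E
```

```text
shift cm [-43.87  -0.13   3.14] rot [ 0.0036 -0.0894 -0.0026] th0 0.0263
```

Emit:
carry_out([
  [0.0,-2,0,0.14,0,-0.005,0],
  [0.0,-5,0,0.36,0,-0.01,0],
  [0.0,-9,0,0.64,0,-0.02,0],
  [0.0,-13,0,0.93,0,-0.03,0],
  [0.0,-17,0,1.2,0,-0.04,0],
  [0.0,-21,0,1.5,0,-0.05,0],
  [0.0,-25,0,1.8,0,-0.06,0],
  [0.0,-29,0,2.1,0,-0.065,0],
  [0.0,-33,0,2.4,0,-0.07,0],
  [0.0,-37,0,2.7,0,-0.08,0],
  [0.0,-40,0,2.9,0.002,-0.085,-0.002],
  [0.0,-42.5,0,3.1,0.0036,-0.0894,-0.0026],
  [0.0,-43.9,-0.1,3.14,0.0036,-0.0894,-0.0026],
  [0.0,-43.9,-0.1,3.14,0.0036,-0.0894,-0.0026],
  [0.0,-43.9,-0.1,3.14,0.0036,-0.0894,-0.0026],
  [0.0,-43.9,-0.1,3.14,0.0036,-0.0894,-0.0026],
])

```text
time: 8.0
position: [0.577, 0.2567, 0.1872]
tool_rot: [0.528, -0.469, 0.472, -0.527]
ft_force: [0.8, -0.1, -2.9]
grip_width: 0.0123
```

```bash
python3 - <<'E'
from h import *
o=robot.get_obs();print(o['position'],o['grip_width'],o['ft_force'],o['q'].round(2))
mv([.5755,.2588,.112],.1157)
snap('scene','s5.png');snap('wrist','w5.png')
im=cv2.imread('pics/s5.png');cv2.imwrite('pics/s5z.png',cv2.resize(im[60:240,200:400],None,fx=3.3,fy=3.3,interpolation=cv2.INTER_CUBIC))
E
```

```text
[0.57696534 0.25666322 0.18719808] 0.012326506009105979 [ 0.84521574 -0.07265963 -2.87929837] [ 0.24  0.58  1.46 -0.    1.1   1.7 ]
shift cm [-0.26  7.52 -0.14] rot [-0.0023 -0.0014  0.0036] th0 0.1143
```

View pics/s5z.png

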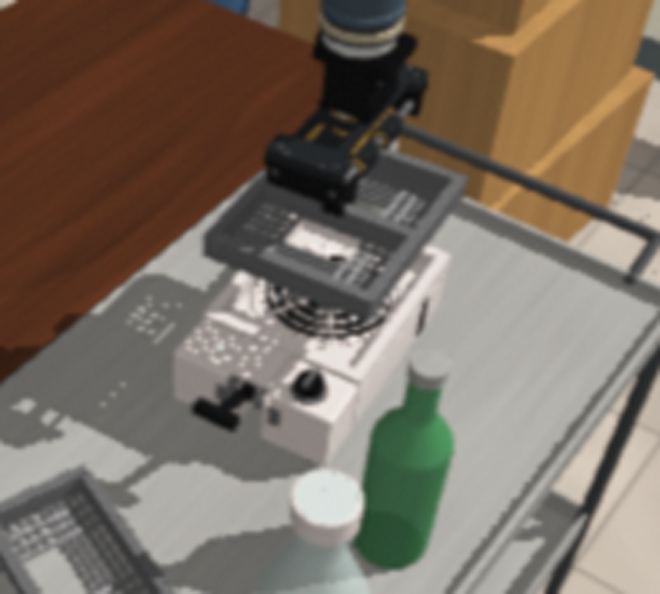

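View pics/w5.png

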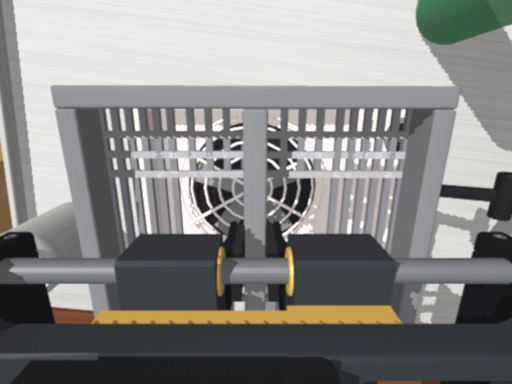

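Emit:
carry_out([
  [0.0,0,2,0,0,0,0],
  [0.0,0,4.5,0,0,0,0],
  [0.0,0,6.5,0,0,0,0],
  [0.0,0,7.0,0,0,0,0],
  [0.0,0,7.0,0,0,0,0],
  [0.0,0,7.0,0,0,0,0],
])

```text
time: 8.7
position: [0.5785, 0.2579, 0.1188]
tool_rot: [-0.527, 0.468, -0.472, 0.529]
ft_force: [-0.3, 0.5, -2.9]
grip_width: 0.0126
```

```bash
python3 - <<'E'
from h import *
for i in range(3):
  o=robot.get_obs();print(o['position'],o['ft_force'])
  mv([.5755,.2588,.109],.1157)
  snap('wrist','w6.png')
E
```

```text
[0.57851552 0.25790911 0.11884324] [-0.28360337  0.49271474 -2.88448968]
shift cm [-0.13  0.98 -0.3 ] rot [-0.006  -0.0007  0.0025] th0 0.1151
[0.57868978 0.25810891 0.11918774] [ 0.5537771   0.61892447 -3.57323883]
shift cm [-0.11  1.02 -0.32] rot [-0.0067 -0.0004  0.0024] th0 0.1153
[0.57860579 0.25819142 0.11924492] [ 0.85715775 -0.48460278 -3.44359465]
shift cm [-0.1   1.02 -0.31] rot [-0.0068 -0.0002  0.0024] th0 0.1155
```

View pics/w6.png

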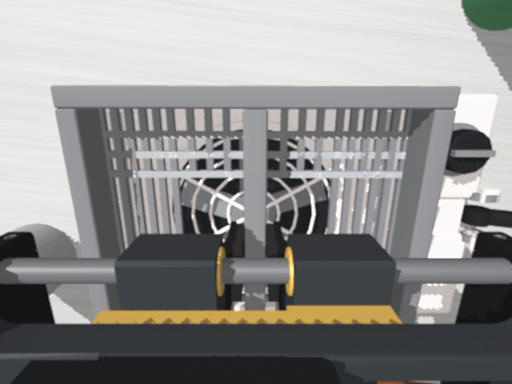

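Emit:
carry_out([
  [0.0,-0.1,0.0,-0.31,-0.0068,0,0.0024],
  [0.0,-0.1,0.5,-0.31,-0.0068,0,0.0024],
  [0.0,-0.1,0.7,-0.31,-0.0068,0,0.0024],
  [0.0,-0.1,0.7,-0.31,-0.0068,0,0.0024],
  [0.0,-0.1,0.7,-0.31,-0.0068,0,0.0024],
])

```text
time: 9.35
position: [0.5742, 0.2587, 0.1105]
tool_rot: [0.529, -0.471, 0.47, -0.527]
ft_force: [0.1, 0.5, -2.9]
grip_width: 0.013
```

```bash
python3 - <<'E'
from h import *
o=robot.get_obs();print(o['position'],o['ft_force'])
mv([.5755,.2588,.109],.1157)
snap('wrist','w7.png');snap('scene','s7.png')
im=cv2.imread('pics/s7.png');cv2.imwrite('pics/s7z.png',cv2.resize(im[100:220,230:360],None,fx=5,fy=5,interpolation=cv2.INTER_CUBIC))
E
```

```text
[0.57418865 0.25871443 0.11050165] [ 0.08568378  0.50763551 -2.94424875]
shift cm [0.01 0.15 0.13] rot [0.0034 0.     0.0004] th0 0.1157
```

View pics/s7z.png

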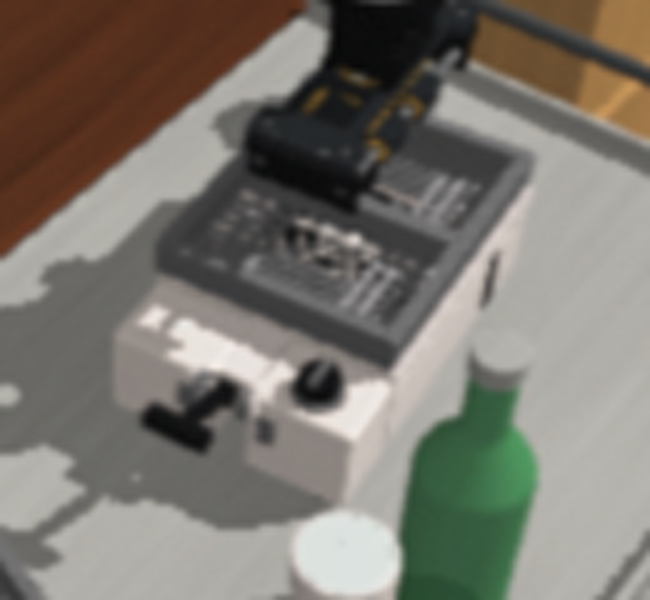

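View pics/w7.png

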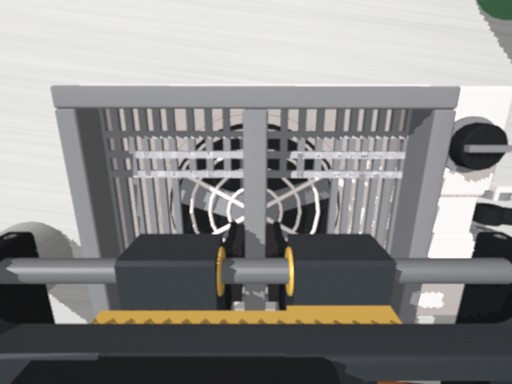

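Emit:
carry_out([
  [0.0,0,0.0,0.1,0.0025,0,0],
  [0.0,0,0.1,0.1,0.0025,0,0],
  [0.0,0,0.17,0.1,0.0025,0,0],
  [0.0,0,0.17,0.1,0.0025,0,0],
])

```text
time: 9.85
position: [0.5753, 0.2588, 0.1091]
tool_rot: [0.528, -0.47, 0.47, -0.528]
ft_force: [0.3, -0.6, -2.9]
grip_width: 0.0129
```

```bash
python3 - <<'E'
from h import *
o=robot.get_obs();print(o['position'],o['ft_force'])
mv([.5755,.2588,.109],.1157)
E
```

```text
[0.57534835 0.258814   0.10906858] [ 0.33168905 -0.55941322 -2.89251232]
shift cm [0.   0.01 0.01] rot [ 0.0003 -0.      0.0003] th0 0.1157
```

Emit:
carry_out([
  [0.0,0,0.1,0,0,0,0],
  [0.0,0,0.15,0,0,0,0],
  [0.0,0,0.15,0,0,0,0],
])

```text
time: 10.15
position: [0.5753, 0.2588, 0.109]
tool_rot: [0.528, -0.47, 0.47, -0.528]
ft_force: [-2.0, -0.3, 5.1]
grip_width: 0.0129
```

Contact. Release and rise to the viewing pose.

Emit:
carry_out([
  [0.45,0,0.1,0,0,0,0],
  [0.45,0,0.1,0,0,0,0],
  [0.45,0,0.1,0,0,0,0],
  [0.45,0,0.1,0,0,0,0],
  [0.45,0,-2,0,0,0,0],
  [0.45,0,-5,0,0,0,0],
  [0.45,0,-9,-3,0,0,0],
  [0.45,0,-13,-6,0,0,0],
  [0.45,0,-17,-9,0,0,0],
  [0.45,0,-17,-9.5,0,0,0],
  [0.45,0,-17,-9.5,0,0,0],
  [0.45,0,-17,-9.5,0,0,0],
])

```text
time: 11.35
position: [0.4811, 0.2478, 0.2767]
tool_rot: [0.529, -0.47, 0.47, -0.528]
ft_force: [0.1, 0.2, 0.2]
grip_width: 0.0393
```

```bash
python3 - <<'E'
from h import *
import pickle
P=cam('wrist'); pickle.dump(P,open('w8.pkl','wb')); print(robot.get_obs()['position'])
im=snap('wrist','w8.png'); cv2.imwrite('pics/w8z.png',cv2.resize(cv2.cvtColor(im,4)[:220,100:420],None,fx=2.5,fy=2.5,interpolation=cv2.INTER_CUBIC))
snap('scene','s8.png')
im=cv2.imread('pics/s8.png');cv2.imwrite('pics/s8z.png',cv2.resize(im[100:220,230:360],None,fx=5,fy=5,interpolation=cv2.INTER_CUBIC))
E
```

```text
[0.48105437 0.24780284 0.27667096]
```

View pics/w8z.png

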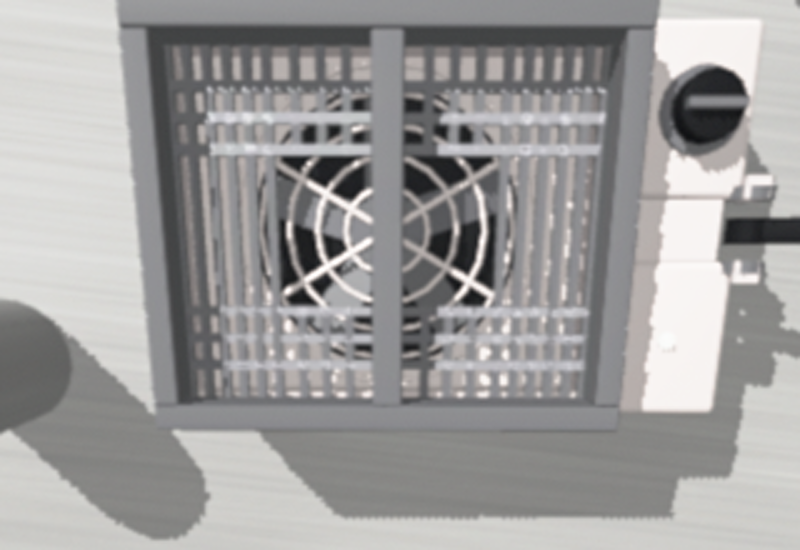

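View pics/s8z.png

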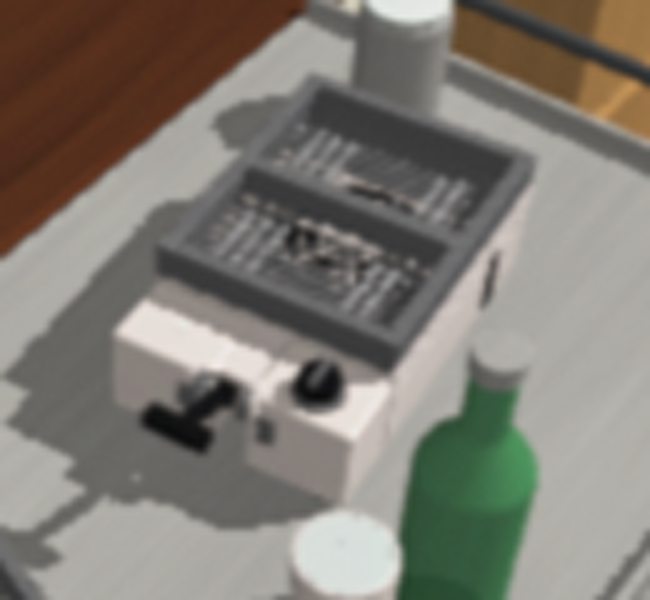

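```bash
python3 - <<'E'
from rect import *
import pickle
P=pickle.load(open('w8.pkl','rb')); c=np.array([.5756,.2567]); th=.1157
Rm=np.array([[np.cos(th),-np.sin(th)],[np.sin(th),np.cos(th)]])
for n,a in dict(L1=(122,25),L2=(155,430),Rr1=(655,25),R2=(618,430)).items():
    w=ray('wrist',a[0]/2.5+100,a[1]/2.5,.108,P); print(n,(Rm.T@(w[:2]-c)*1000).round(1))
# seam of control end / edges at z=.076 : right edge, top corner
for n,a in dict(ctlTR=(762,20),ctlBR=(713,411)).items():
    w=ray('wrist',a[0]/2.5+100,a[1]/2.5,.076,P); print(n,(Rm.T@(w[:2]-c)*1000).round(1))
P=pickle.load(open('w2.pkl','rb'))
for n,a in dict(ctlTR=(776,8),ctlBR=(724,417),sTR=(646,.5),sBR=(610,424)).items():
    w=ray('wrist',a[0]/2.5+100,a[1]/2.5,.076 if n[0]=='c' else .08,P); print(n,(Rm.T@(w[:2]-c)*1000).round(1))
a=cv2.imread('pics/s_base.png');b=cv2.imread('pics/s8z.png')
cv2.imwrite('pics/cmp.png',cv2.resize(np.vstack([a[220:420,100:480],b[220:420,100:480]]),None,fx=1.45,fy=1.45))
E
```

```text
L1 [ 77.9 108.4]
L2 [-90.8 111. ]
Rr1 [  77.9 -108.7]
R2 [ -91.  -109.6]
ctlTR [  89.1 -167.1]
ctlBR [ -88.2 -168.9]
ctlTR [  88.4 -167. ]
ctlBR [ -88.1 -168. ]
sTR [  90.2 -110.2]
sBR [ -90.4 -110.5]
```

View pics/cmp.png

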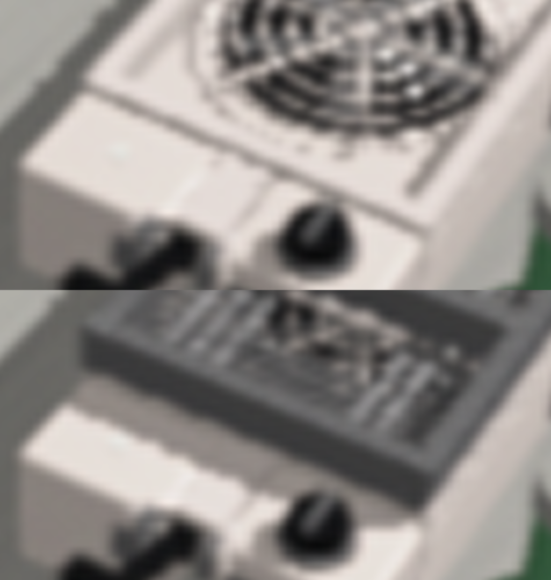

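```bash
python3 - <<'E'
from rect import *
S=cam('scene'); c=np.array([.5756,.2585]); th=.1157
Rm=np.array([[np.cos(th),-np.sin(th)],[np.sin(th),np.cos(th)]])
def pr(x,y,z): return np.array(proj('scene',np.append(c+Rm@[x,y],z),S))
for x in (-.09,.09):
  a=pr(x,-.11,.08); print(a, 'dx1mm',pr(x+.001,-.11,.08)-a,'dy',pr(x,-.109,.08)-a,'dz',pr(x,-.11,.081)-a)
  print((a-[230,100])*5)
a=cv2.imread('pics/scene0.png');b=cv2.imread('pics/s8.png')
# edge profiles: tray right side vs base right side, along horizontal rows
g0=a.astype(int).sum(2)//3;g1=b.astype(int).sum(2)//3
for u in (275,285,295): print(u,'base',g0[155:182,u],'\n   tray',g1[155:182,u])
print('rightside base r150',g0[150,318:345],'\n',g1[150,318:345])
E
```

```text
[260.97468033 154.74993709] dx1mm [0.25084587 0.10746222] dy [ 0.15306428 -0.17342232] dz [ 0.00219773 -0.21379572]
[154.87340165 273.74968546]
[308.57831589 175.14330705] dx1mm [0.27898763 0.11951814] dy [ 0.13819087 -0.19283558] dz [ 0.03461018 -0.21164171]
[392.89157944 375.71653527]
275 base [220 220 220 221 219 198 157 167 211 223 222 222 223 226 230 229 223 222
 216 178 115  54  21  17  20  26  62] 
   tray [ 70  59  58  58  61  81 112 129 137 139 137 154 199 226 232 231 226 225
 219 180 118  55  23  17  19  28  63]
285 base [ 78  49  82 142 194 216 215 211 219 213 177 162 207 217 206 205 199 197
 210 219 218 198 166 151 145 144 140] 
   tray [ 94  96 106 102  74  60  59  59  59  76 114 135 139 139 135 131 144 186
 215 223 221 201 168 154 148 147 142]
295 base [ 75  98  92  86 115  91  79 154 203 216 209 217 222 216 185 145 138 109
  79  51  30  20  18  14  19  50 102] 
   tray [ 90  86  95  86  88  97 108 107  82  63  59  58  58  70 100 122 119  98
  80  53  31  21  19  15  20  52 104]
rightside base r150 [154 175 149 144 167 202 219 220 212 195 165 146 167 182 183 174 166 164
 164 164 164 164 165 166 165 164 163] 
 [ 67  87 103 110 108 100  98 124 165 182 167 150 170 186 186 177 169 168
 167 168 166 167 168 169 168 167 167]
```

```bash
python3 - <<'E'
from h import *
mv([.465,-.185,.215],.03)
E
```

```text
shift cm [42.79  6.15 -6.57] rot [0.003  0.0853 0.0009] th0 0.1153
```

Emit:
carry_out([
  [0.45,42.8,6.1,-6.6,0.003,0.0853,0.001],
  [0.45,42.8,6.1,-6.6,0.003,0.0853,0.001],
  [0.45,42.8,6.1,-6.6,0.003,0.0853,0.001],
  [0.45,42.8,6.1,-6.6,0.003,0.0853,0.001],
  [0.45,42.8,6.1,-6.6,0.003,0.0853,0.001],
  [0.45,42.8,6.1,-6.6,0.003,0.0853,0.001],
  [0.45,42.8,6.1,-6.6,0.003,0.0853,0.001],
  [0.45,42.8,6.1,-6.6,0.003,0.0853,0.001],
  [0.45,42.8,6.1,-6.6,0.003,0.0853,0.001],
  [0.45,42.8,6.1,-6.6,0.003,0.0853,0.001],
  [0.45,42.8,6.1,-6.6,0.003,0.0853,0.001],
  [0.45,42.8,6.1,-6.6,0.003,0.0853,0.001],
  [0.45,42.8,6.1,-6.6,0.003,0.0853,0.001],
])

```text
time: 12.75
position: [0.4647, -0.1834, 0.2165]
tool_rot: [-0.507, 0.492, -0.492, 0.509]
ft_force: [0.1, 0.2, -0.3]
grip_width: 0.0391
```

```bash
python3 - <<'E'
from h import *
import pickle
P=cam('wrist'); pickle.dump(P,open('w9.pkl','wb')); print(robot.get_obs()['position'])
im=snap('wrist','w9.png'); cv2.imwrite('pics/w9z.png',cv2.resize(cv2.cvtColor(im,4)[:240,100:420],None,fx=2.5,fy=2.5,interpolation=cv2.INTER_CUBIC))
E
```

```text
[ 0.46474264 -0.18343345  0.21648542]
```

View pics/w9z.png

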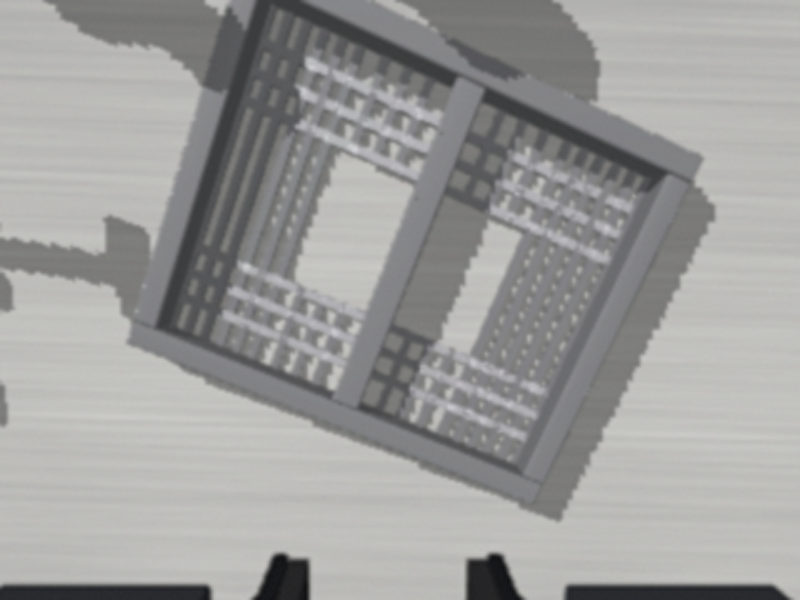

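```bash
python3 - <<'E'
from rect import *
import pickle
P=pickle.load(open('w9.pkl','rb'))
px=np.array([(703,160),(540,502),(128,342)])/2.5+[100,0]
Q=np.array([ray('wrist',*a,.028,P) for a in px])
TL=Q[0]+Q[2]-Q[1]; print(proj('wrist',TL,P)); fit([TL,Q[0],Q[1],Q[2]])
a,b=[ray('wrist',*(np.array(q)/2.5+[100,0]),.028,P)[:2] for q in [(347,400),(468,85)]]
print(a,b,np.arctan2(*(b-a)[::-1]))
E
```

```text
(np.float64(195.59003163838577), np.float64(-20.894103737043878))
c [ 0.5499 -0.1906] yaw -0.3446 res mm [[-1.2, 1.8], [-2.4, 0.4], [1.2, -1.8], [2.4, -0.4]]
[ 0.47971213 -0.16420917] [ 0.62206247 -0.2154324 ] -0.345413209179002
```

```bash
python3 - <<'E'
from h import *
mv([.5505,-.1888,.10],-.345)
E
```

```text
shift cm [ 0.82 11.69  8.52] rot [-0.0019  0.3774 -0.0015] th0 0.0324
```

Emit:
carry_out([
  [0.45,0.8,11.7,8.5,-0.002,0.377,-0.0015],
  [0.45,0.8,11.7,8.5,-0.002,0.377,-0.0015],
  [0.45,0.8,11.7,8.5,-0.002,0.377,-0.0015],
  [0.45,0.8,11.7,8.5,-0.002,0.377,-0.0015],
  [0.45,0.8,11.7,8.5,-0.002,0.377,-0.0015],
  [0.45,0.8,11.7,8.5,-0.002,0.377,-0.0015],
  [0.45,0.8,11.7,8.5,-0.002,0.377,-0.0015],
  [0.45,0.8,11.7,8.5,-0.002,0.377,-0.0015],
  [0.45,0.8,11.7,8.5,-0.002,0.377,-0.0015],
])

```text
time: 13.7
position: [0.5504, -0.1906, 0.1016]
tool_rot: [0.406, -0.578, 0.58, -0.407]
ft_force: [0.5, -0.6, -0.2]
grip_width: 0.0388
```

```bash
python3 - <<'E'
from h import *
import pickle
snap('wrist','w10.png'); P=cam('wrist')
mv([.5505,-.1888,.029],-.345)
print(robot.get_obs()['position'])
E
```

```text
shift cm [-0.17  7.22 -0.06] rot [-0.0023 -0.0019  0.0006] th0 -0.3469
[ 0.55038773 -0.19049845  0.10124484]
```

View pics/w10.png

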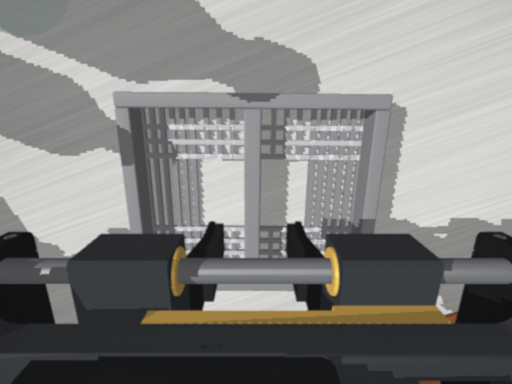

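Emit:
carry_out([
  [0.45,-0.15,3,-0.06,-0.002,-0.002,0],
  [0.45,-0.15,5.5,-0.06,-0.002,-0.002,0],
  [0.45,-0.15,6.9,-0.06,-0.002,-0.002,0],
  [0.45,-0.15,7.2,-0.06,-0.002,-0.002,0],
  [0.45,-0.15,7.2,-0.06,-0.002,-0.002,0],
  [0.0,-0.15,7.2,-0.06,-0.002,-0.002,0],
  [0.0,-0.15,7.2,-0.06,-0.002,-0.002,0],
  [0.0,-0.15,7.2,-0.06,-0.002,-0.002,0],
  [0.0,-0.15,7.2,-0.06,-0.002,-0.002,0],
  [0.0,-0.15,7.2,-0.06,-0.002,-0.002,0],
  [0.0,-0.15,7.2,-0.06,-0.002,-0.002,0],
], force=40)

```text
time: 14.85
position: [0.5506, -0.1887, 0.0285]
tool_rot: [-0.407, 0.579, -0.578, 0.407]
ft_force: [0.3, 0.7, 4.1]
grip_width: 0.0129
```

```bash
python3 - <<'E'
from h import *
o=robot.get_obs();print(o['position'],o['ft_force'],o['grip_width'])
mv([.5505,-.1888,.19],-.345)
E
```

```text
[ 0.55060156 -0.18869122  0.02854055] [0.26564609 0.65999117 4.10610097] 0.01291085130670024
shift cm [  0.02 -16.15  -0.02] rot [0.0007 0.0002 0.0003] th0 -0.3448
```

Emit:
carry_out([
  [0.0,0,-1,0,0,0,0],
  [0.0,0,-3,0,0,0,0],
  [0.0,0,-6,0,0,0,0],
  [0.0,0,-10,0,0,0,0],
  [0.0,0,-14,0,0,0,0],
  [0.0,0,-17.5,0,0,0,0],
  [0.0,0,-18.5,0,0,0,0],
  [0.0,0,-18.5,0,0,0,0],
  [0.0,0,-18.5,0,0,0,0],
])

```text
time: 15.75
position: [0.5492, -0.1879, 0.2111]
tool_rot: [-0.408, 0.58, -0.577, 0.406]
ft_force: [-0.3, 0.2, -2.7]
grip_width: 0.0126
```

```bash
python3 - <<'E'
from h import *
o=robot.get_obs();print(o['position'],o['ft_force'],o['grip_width'])
mv([.5755,.2588,.215],.1157)
snap('wrist','w11.png')
for f in ('w4','w11'):
  g=cv2.imread(f'pics/{f}.png',0).astype(int)
  print(f); 
  for r in (94,): print(g[r,44:64],g[r,450:470])
  print([g[80:112,u].tolist() for u in (100,200,400)]); print(g[130,238:274])
E
```

```text
[ 0.54916748 -0.18790915  0.21113653] [-0.29744815  0.22829791 -2.73423659] 0.01263698617787925
shift cm [-42.93  -0.3  -12.61] rot [ 0.0053 -0.4603 -0.0017] th0 -0.3446
w4
[145 144 145 146 145 145 145 151 155 157 157 157 156 157 157 157 157 157
 157 158] [152 152 153 152 152 152 153 150 148 177 211 221 221 221 220 220 221 221
 221 221]
[[220, 221, 220, 221, 213, 183, 166, 162, 161, 161, 160, 160, 160, 159, 158, 158, 156, 157, 157, 156, 155, 155, 155, 154, 154, 150, 136, 113, 97, 101, 102, 101], [154, 136, 127, 149, 155, 153, 163, 163, 161, 161, 161, 159, 160, 160, 159, 159, 159, 158, 157, 156, 157, 156, 156, 155, 156, 153, 142, 119, 101, 103, 106, 108], [219, 220, 220, 217, 216, 204, 167, 157, 157, 156, 156, 156, 155, 155, 155, 155, 154, 154, 153, 153, 154, 154, 154, 154, 153, 153, 147, 126, 105, 102, 117, 125]]
[196 194 189 169 157 161 163 162 162 162 161 162 161 160 160 161 160 160
 161 160 160 160 160 159 158 159 157 147 125 112 129 152 178 170 166 171]
w11
[142 141 142 142 141 141 143 154 162 165 165 166 165 164 166 166 166 166
 166 165] [147 146 147 146 148 147 147 147 145 139 150 198 216 217 216 215 217 219
 220 220]
[[141, 141, 139, 135, 147, 161, 171, 172, 171, 170, 168, 168, 167, 166, 165, 165, 164, 162, 162, 160, 159, 159, 158, 156, 148, 129, 107, 95, 97, 99, 100, 99], [140, 140, 143, 138, 133, 151, 165, 167, 168, 166, 166, 166, 165, 165, 165, 163, 164, 162, 161, 160, 159, 158, 158, 157, 153, 138, 123, 149, 205, 220, 220, 219], [215, 216, 218, 218, 203, 159, 147, 151, 152, 153, 152, 152, 151, 152, 152, 152, 151, 152, 152, 151, 151, 151, 152, 151, 151, 147, 134, 115, 96, 95, 97, 97]]
[183 183 183 183 181 167 159 158 157 156 156 157 156 155 155 154 154 154
 155 154 154 154 153 153 152 153 154 150 128 110 130 142 142 144 143 143]
```

View pics/w11.png

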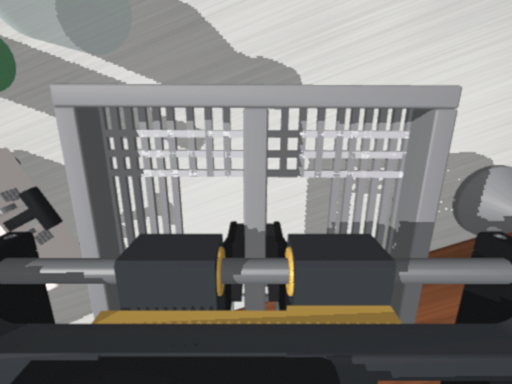

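Emit:
carry_out([
  [0.0,-2,0,-0.6,0,-0.03,0],
  [0.0,-5,0,-1.5,0,-0.06,0],
  [0.0,-9,0,-2.6,0,-0.1,0],
  [0.0,-13,-0.1,-3.8,0.001,-0.14,0],
  [0.0,-17,-0.1,-5.0,0.002,-0.18,0],
  [0.0,-21,-0.1,-6.2,0.003,-0.23,-0.001],
  [0.0,-25,-0.2,-7.3,0.003,-0.27,-0.001],
  [0.0,-29,-0.2,-8.5,0.004,-0.31,-0.001],
  [0.0,-33,-0.2,-9.7,0.004,-0.36,-0.001],
  [0.0,-37,-0.3,-10.9,0.005,-0.4,-0.0017],
  [0.0,-40,-0.3,-11.8,0.005,-0.44,-0.0017],
  [0.0,-42,-0.3,-12.4,0.0053,-0.46,-0.0017],
  [0.0,-42.9,-0.3,-12.6,0.0053,-0.46,-0.0017],
  [0.0,-42.9,-0.3,-12.6,0.0053,-0.46,-0.0017],
  [0.0,-42.9,-0.3,-12.6,0.0053,-0.46,-0.0017],
  [0.0,-42.9,-0.3,-12.6,0.0053,-0.46,-0.0017],
  [0.0,-42.9,-0.3,-12.6,0.0053,-0.46,-0.0017],
])

```text
time: 17.5
position: [0.577, 0.2564, 0.216]
tool_rot: [-0.527, 0.469, -0.472, 0.528]
ft_force: [0.0, 0.2, -2.7]
grip_width: 0.0128
```

```bash
python3 - <<'E'
from h import *
o=robot.get_obs();print(o['position'],o['ft_force'],o['grip_width'])
mv([.5755,.2588,.143],.1157)
E
```

```text
[0.57701632 0.25638092 0.21600142] [ 0.03904216  0.23373216 -2.74226318] 0.012849733485081274
shift cm [-0.28  7.3  -0.14] rot [-0.0027 -0.002   0.0026] th0 0.1137
```

Emit:
carry_out([
  [0.0,-0.1,2,-0.2,-0.004,0,0.0025],
  [0.0,-0.1,4.5,-0.2,-0.004,0,0.0025],
  [0.0,-0.1,6.5,-0.2,-0.004,0,0.0025],
  [0.0,-0.1,7.2,-0.2,-0.004,0,0.0025],
  [0.0,-0.1,7.2,-0.2,-0.004,0,0.0025],
  [0.0,-0.1,7.2,-0.2,-0.004,0,0.0025],
  [0.0,-0.1,7.2,-0.2,-0.004,0,0.0025],
])

```text
time: 18.2
position: [0.5761, 0.2584, 0.1455]
tool_rot: [-0.527, 0.47, -0.471, 0.529]
ft_force: [-0.4, 0.8, -1.7]
grip_width: 0.0124
```

```bash
python3 - <<'E'
from h import *
o=robot.get_obs();print(o['position'],o['ft_force'],o['grip_width'])
mv([.5755,.2588,.139],.1157)
E
```

```text
[0.5761397  0.25843631 0.14553706] [-0.35552719  0.76312393 -1.72775956] 0.012432915994139012
shift cm [-0.04  0.65 -0.06] rot [-0.0021 -0.0005 -0.0006] th0 0.1152
```

Emit:
carry_out([
  [0.0,0,0,-0.06,-0.002,0,-0.0006],
  [0.0,0,0.4,-0.06,-0.002,0,-0.0006],
  [0.0,0,0.65,-0.06,-0.002,0,-0.0006],
  [0.0,0,0.65,-0.06,-0.002,0,-0.0006],
  [0.0,0,0.65,-0.06,-0.002,0,-0.0006],
])

```text
time: 18.7
position: [0.5743, 0.2582, 0.1373]
tool_rot: [0.529, -0.471, 0.47, -0.527]
ft_force: [1.0, 0.8, -2.3]
grip_width: 0.0127
```

```bash
python3 - <<'E'
from h import *
o=robot.get_obs();print(o['position'],o['ft_force'],o['grip_width'])
mv([.5755,.2588,.1365],.1157)
E
```

```text
[0.57430835 0.25824052 0.13734641] [ 0.97864625  0.84135141 -2.32634368] 0.012733991744748
shift cm [-0.04  0.08  0.13] rot [ 0.0033 -0.0002  0.0005] th0 0.1155
```

Emit:
carry_out([
  [0.0,-0.03,0,0.1,0.0025,0,0],
  [0.0,-0.03,0.0,0.1,0.0025,0,0],
  [0.0,-0.03,0.05,0.1,0.0025,0,0],
  [0.0,-0.03,0.05,0.1,0.0025,0,0],
])

```text
time: 19.1
position: [0.5754, 0.2586, 0.137]
tool_rot: [0.528, -0.47, 0.47, -0.528]
ft_force: [-0.2, 0.3, -2.5]
grip_width: 0.0127
```

```bash
python3 - <<'E'
from h import *
o=robot.get_obs();print(o['position'],o['ft_force'],o['grip_width'])
mv([.5755,.2588,.1365],.1157)
E
```

```text
[0.57535629 0.25864178 0.13702893] [-0.16764105  0.30127384 -2.49531681] 0.012736317264272875
shift cm [-0.01  0.05  0.02] rot [ 0.0005 -0.0003  0.0004] th0 0.1154
```

Emit:
carry_out([
  [0.0,0,0.08,0,0,0,0],
  [0.0,0,0.15,0,0,0,0],
  [0.0,0,0.15,0,0,0,0],
])

```text
time: 19.4
position: [0.5755, 0.2587, 0.1366]
tool_rot: [0.528, -0.47, 0.47, -0.528]
ft_force: [-1.5, -0.7, 4.2]
grip_width: 0.0127
```

Emit:
carry_out([
  [0.45,0,0.1,0,0,0,0],
  [0.45,0,0.1,0,0,0,0],
  [0.45,0,0.1,0,0,0,0],
  [0.45,0,0.1,0,0,0,0],
  [0.45,0,-2,0,0,0,0],
  [0.45,0,-5,0,0,0,0],
  [0.45,0,-9,-3,0,0,0],
  [0.45,0,-13,-6,0,0,0],
  [0.45,0,-17,-7.5,0,0,0],
  [0.45,0,-18,-8,0,0,0],
  [0.45,0,-18,-8,0,0,0],
  [0.45,0,-18,-8,0,0,0],
])

```text
time: 20.6
position: [0.4958, 0.2493, 0.3144]
tool_rot: [0.529, -0.471, 0.47, -0.527]
ft_force: [0.7, -0.4, -0.7]
grip_width: 0.0394
```

```bash
python3 - <<'E'
from h import *
import pickle
P=cam('wrist'); pickle.dump(P,open('w12.pkl','wb')); print(robot.get_obs()['position'])
im=snap('wrist','w12.png'); cv2.imwrite('pics/w12z.png',cv2.resize(cv2.cvtColor(im,4)[:220,100:420],None,fx=2.5,fy=2.5,interpolation=cv2.INTER_CUBIC))
snap('scene','s12.png')
im=cv2.imread('pics/s12.png');cv2.imwrite('pics/s12z.png',cv2.resize(im[100:220,230:360],None,fx=5,fy=5,interpolation=cv2.INTER_CUBIC))
E
```

```text
[0.49580731 0.24933564 0.31441659]
```

View pics/w12z.png

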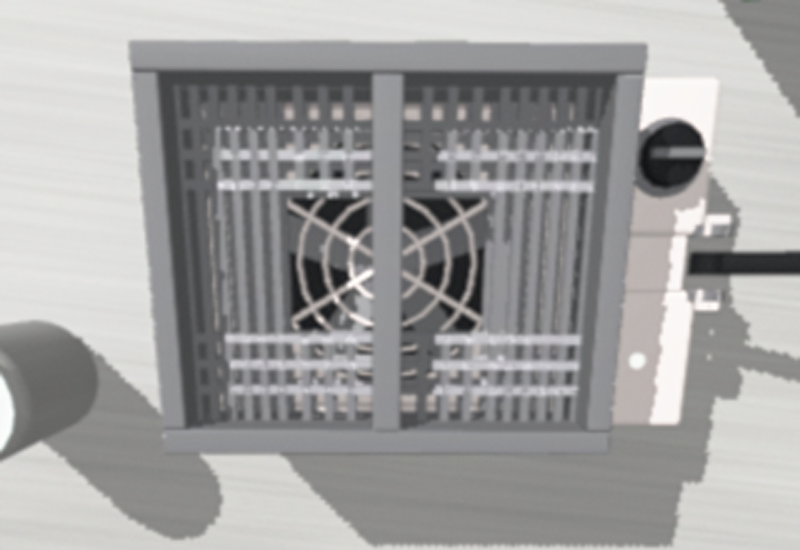

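View pics/s12z.png

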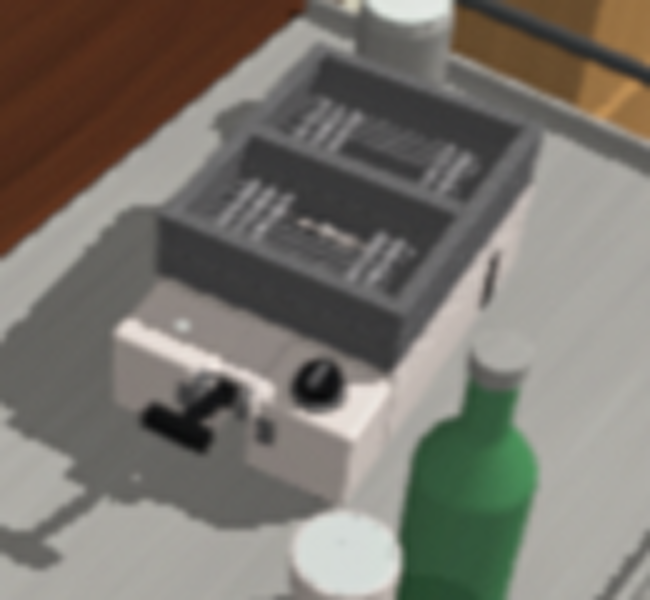

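```bash
python3 - <<'E'
from rect import *
import pickle
P=pickle.load(open('w12.pkl','rb'))
px=np.array([(129.5,41),(646.5,43),(608,452),(163,451)])/2.5+[100,0]
c,th=fit([ray('wrist',*a,.136,P) for a in px])
mv([.6023,.0260,.17],.1157)
E
```

```text
c [0.5755 0.257 ] yaw 0.1108 res mm [[-0.8, -1.2], [-0.7, 0.6], [0.9, 0.1], [0.6, 0.4]]
shift cm [23.38 14.33  8.09] rot [ 0.0042 -0.0006  0.0011] th0 0.1151
```

```bash
python3 - <<'E'
from h import *
T=cam('top');t=cv2.imread('pics/top0.png');s=cv2.imread('pics/scene0.png')
def gm(im):
    h=cv2.cvtColor(im,cv2.COLOR_BGR2HSV); m=cv2.inRange(h,(50,120,20),(80,255,160)); 
    n,l,st,ce=cv2.connectedComponentsWithStats(m); i=1+np.argmax(st[1:,4]); return st[i]
print(gm(t),gm(s))
print(ray('top',227.5,128.5,.245), ray('top',273,131,.222))
for u,v in [(229,156.5)]: print('bottle near edge',ray('top',u,v,0))
for u,v in [(270,158)]: print('carafe near edge',ray('top',u,v,0))
mv([.6023,.0275,.19],1.6865)
E
```

```text
Traceback (most recent call last):
ValueError: attempt to get argmax of an empty sequence
```

```bash
python3 - <<'E'
from h import *
print(ray('top',227.5,128.5,.245), ray('top',273,131,.222))
print('bottle near edge',ray('top',229,156.5,0))
print('carafe near edge',ray('top',270,158,0))
mv([.6023,.0275,.19],1.6865)
E
```

```text
[0.77806462 0.06675431 0.245     ] [ 0.77987546 -0.07666913  0.222     ]
bottle near edge [0.74312438 0.07083364 0.        ]
carafe near edge [ 0.74065428 -0.08167341  0.        ]
shift cm [23.23 12.33  8.1 ] rot [ 0.0042 -1.5714 -0.0025] th0 0.1151
```

Emit:
carry_out([
  [0.0,23.2,12.3,8.1,0.004,-1.571,-0.0025],
  [0.0,23.2,12.3,8.1,0.004,-1.571,-0.0025],
  [0.0,23.2,12.3,8.1,0.004,-1.571,-0.0025],
  [0.0,23.2,12.3,8.1,0.004,-1.571,-0.0025],
  [0.0,23.2,12.3,8.1,0.004,-1.571,-0.0025],
  [0.0,23.2,12.3,8.1,0.004,-1.571,-0.0025],
  [0.0,23.2,12.3,8.1,0.004,-1.571,-0.0025],
  [0.0,23.2,12.3,8.1,0.004,-1.571,-0.0025],
  [0.0,23.2,12.3,8.1,0.004,-1.571,-0.0025],
  [0.0,23.2,12.3,8.1,0.004,-1.571,-0.0025],
  [0.0,23.2,12.3,8.1,0.004,-1.571,-0.0025],
  [0.0,23.2,12.3,8.1,0.004,-1.571,-0.0025],
  [0.0,23.2,12.3,8.1,0.004,-1.571,-0.0025],
  [0.0,23.2,12.3,8.1,0.004,-1.571,-0.0025],
  [0.0,23.2,12.3,8.1,0.004,-1.571,-0.0025],
  [0.0,23.2,12.3,8.1,0.004,-1.571,-0.0025],
])

```text
time: 22.3
position: [0.6031, 0.0284, 0.1926]
tool_rot: [-0.706, -0.042, 0.039, 0.706]
ft_force: [0.4, 0.6, -0.2]
grip_width: 0.0005
```

```bash
python3 - <<'E'
from h import *
o=robot.get_obs();print(o['position'],o['grip_width'],o['q'].round(2))
mv([.6023,.0272,.14],1.6865)
snap('wrist','w13.png');snap('scene','s13.png')
im=cv2.imread('pics/s13.png');cv2.imwrite('pics/s13z.png',cv2.resize(im[60:240,200:400],None,fx=3.3,fy=3.3,interpolation=cv2.INTER_CUBIC))
E
```

```text
[0.60310015 0.02838425 0.19256276] 0.0004846043171834516 [-0.14  0.54  1.53  0.    1.08 -0.25]
shift cm [-0.11  5.26 -0.11] rot [-0.0006 -0.0006  0.0037] th0 1.6859
```

View pics/s13z.png

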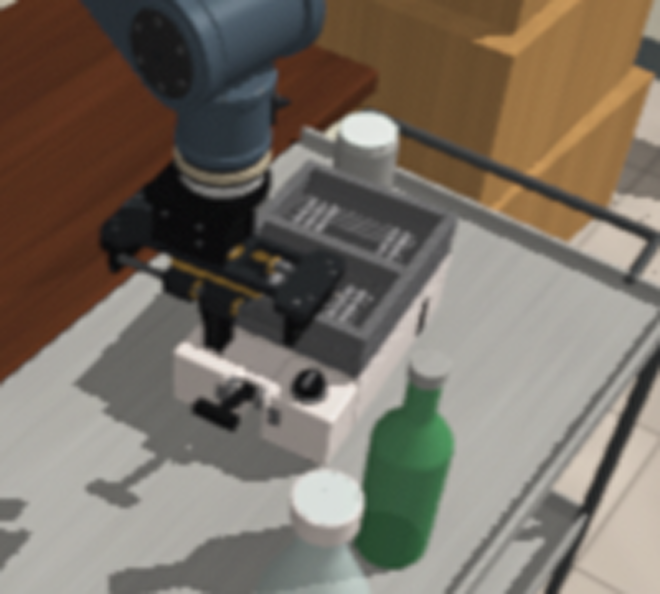

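View pics/w13.png

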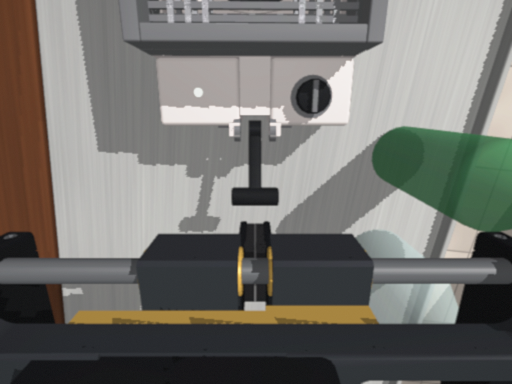

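Emit:
carry_out([
  [0.0,-0.1,2,-0.1,0,0,0.003],
  [0.0,-0.1,4,-0.1,0,0,0.003],
  [0.0,-0.1,5.2,-0.1,0,0,0.003],
  [0.0,-0.1,5.5,-0.1,0,0,0.003],
  [0.0,-0.1,5.5,-0.1,0,0,0.003],
])

```text
time: 22.9
position: [0.6024, 0.0273, 0.1374]
tool_rot: [-0.706, -0.041, 0.041, 0.706]
ft_force: [0.0, -0.7, 0.3]
grip_width: 0.0006
```

```bash
python3 - <<'E'
from h import *
o=robot.get_obs();print(o['position'],o['ft_force'])
mv([.6023,.0270,.08],1.6865)
snap('wrist','w14.png')
E
```

```text
[0.60239016 0.02731568 0.13740664] [ 0.04823356 -0.65120795  0.33984999]
shift cm [-0.01  5.74 -0.03] rot [-0.0007 -0.0002  0.0002] th0 1.6863
```

View pics/w14.png

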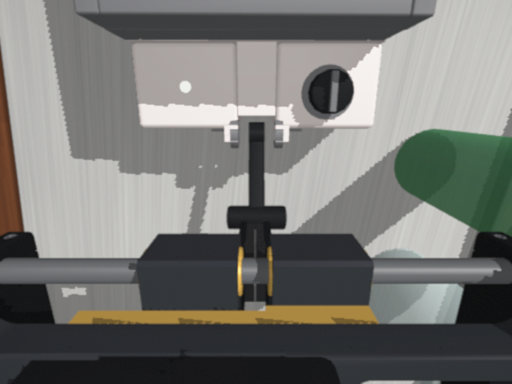

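```bash
python3 - <<'E'
from h import *
p=robot.camera_params('wrist'); M=np.array(p['mount'])
for P in [(0,40.4,0),(0,40.4,10),(0,25,0),(0,25,9.5),(0,31.4,0)]: print(P,np.round(proj('wrist',np.array(P)/1000.,(p,M)),1))
d=np.array(M[:3,:3]@[ (256-p['cx'])/p['fx'],(217-p['cy'])/p['fy'],1]); t=(.0404-M[1,3])/d[1]; print(M[:3,3]+d*t)
d=np.array(M[:3,:3]@[ (256-p['cx'])/p['fx'],(217-p['cy'])/p['fy'],1]); t=(.0464-M[1,3])/d[1]; print(M[:3,3]+d*t)
E
```

```text
(0, 40.4, 0) [255.4 214. ]
(0, 40.4, 10) [255.4 201.5]
(0, 25, 0) [255.4 221.9]
(0, 25, 9.5) [255.4 209.3]
(0, 31.4, 0) [255.4 218.5]
[ 0.00047747  0.0404     -0.00244264]
[ 0.00050035  0.0464     -0.00485238]
```

Emit:
carry_out([
  [0.0,0,0.3,-0.15,0,0,0],
  [0.0,0,0.8,-0.15,0,0,0],
  [0.0,0,1.3,-0.2,0,0,0],
  [0.0,0,1.8,-0.2,0,0,0],
  [0.0,0,2.3,-0.2,0,0,0],
  [0.0,0,2.8,-0.2,0,0,0],
  [0.0,0,3.3,-0.2,0,0,0],
  [0.0,0,3.8,-0.2,0,0,0],
  [0.0,0,3.8,-0.2,0,0,0],
])

```text
time: 23.85
position: [0.604, 0.0238, 0.1002]
tool_rot: [0.707, 0.042, -0.04, -0.705]
ft_force: [0.4, -4.1, 5.8]
grip_width: -0.0001
```

```bash
python3 - <<'E'
from h import *
o=robot.get_obs();print(o['position'],o['ft_force'],o['moment'])
mv([.6023,.0260,.08],1.6865)
snap('wrist','w15.png')
snap('scene','s15.png')
im=cv2.imread('pics/s15.png');cv2.imwrite('pics/s15z.png',cv2.resize(im[100:220,230:360],None,fx=5,fy=5,interpolation=cv2.INTER_CUBIC))
E
```

```text
[0.60395902 0.02382102 0.10019199] [ 0.37745909 -4.1083529   5.76047124] [-0.62330229  0.01528878  0.05698969]
shift cm [-0.15  2.02  0.24] rot [0.0022 0.0004 0.003 ] th0 1.6869
```

View pics/s15z.png

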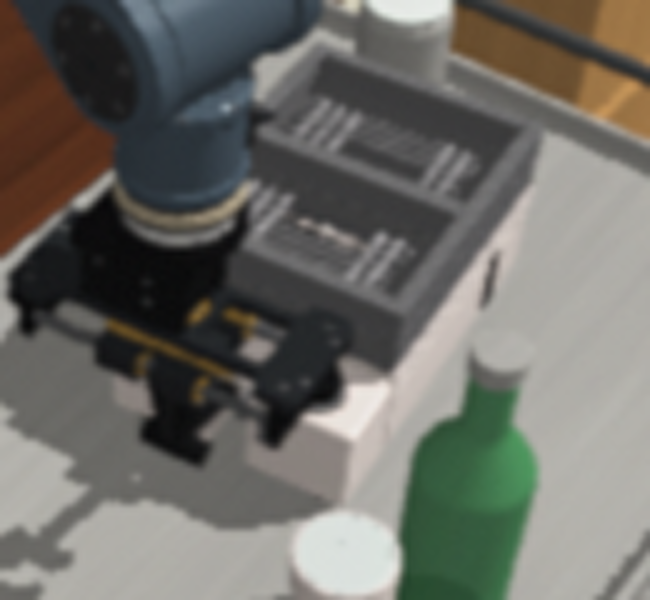

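View pics/w15.png

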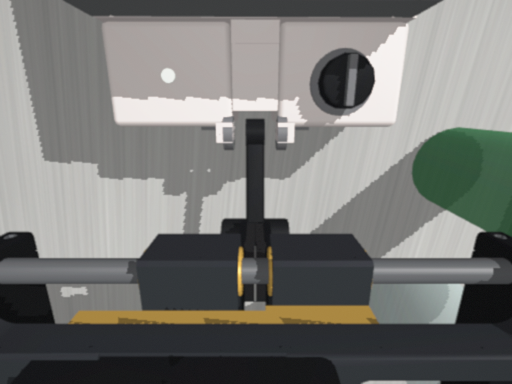

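Emit:
carry_out([
  [0.0,-0.05,0.4,0.05,0,0,0.001],
  [0.0,-0.1,0.8,0.1,0.001,0,0.002],
  [0.0,-0.1,1.2,0.15,0.001,0,0.002],
  [0.0,-0.1,1.6,0.2,0.001,0,0.002],
  [0.0,-0.1,1.9,0.2,0.001,0,0.002],
  [0.0,-0.1,1.9,0.2,0.001,0,0.002],
  [0.0,-0.1,1.9,0.2,0.001,0,0.002],
])

```text
time: 24.65
position: [0.6042, 0.0251, 0.0822]
tool_rot: [0.707, 0.043, -0.04, -0.705]
ft_force: [0.7, -4.4, 6.9]
grip_width: 0.0006
```

```bash
python3 - <<'E'
from h import *
o=robot.get_obs();print(o['position'],o['ft_force'],o['moment'])
mv([.6023,.0265,.08],1.6865)
snap('scene','s16.png'); snap('wrist','w16.png')
o=robot.get_obs();print(o['position'],o['ft_force'])
im=cv2.imread('pics/s16.png');cv2.imwrite('pics/s16z.png',cv2.resize(im[150:220,230:320],None,fx=8,fy=8,interpolation=cv2.INTER_CUBIC))
E
```

```text
[0.60422496 0.02513261 0.08224689] [ 0.66873931 -4.39008889  6.94818932] [-0.94051172 -0.2337784   0.01559203]
shift cm [-0.18  0.22  0.16] rot [0.0026 0.0007 0.0043] th0 1.6872
[0.60424398 0.0251629  0.08234586] [ 0.69652186 -5.27802355  6.48675616]
```

View pics/s16z.png

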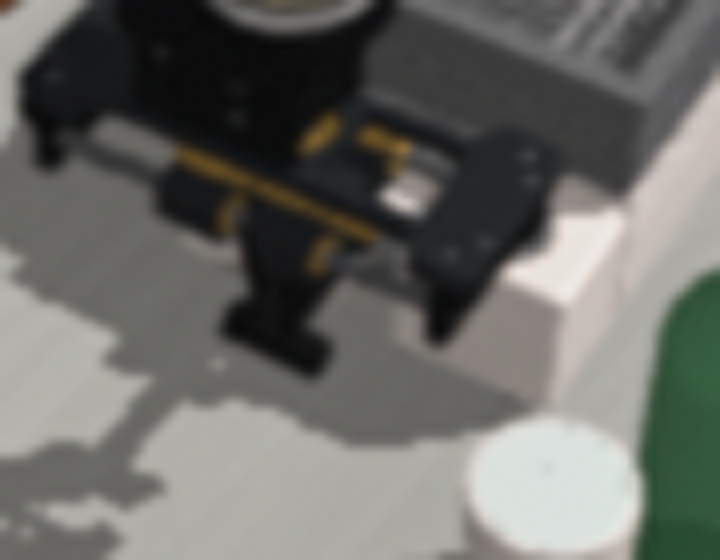

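View pics/w16.png

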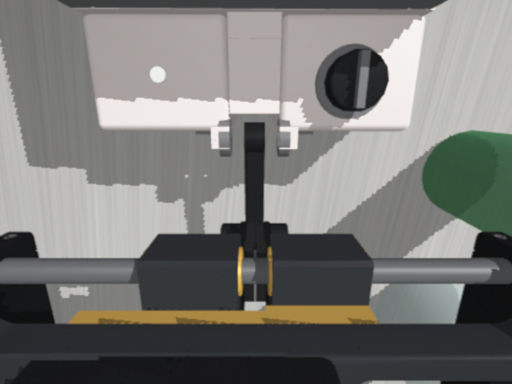

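Emit:
carry_out([
  [0.0,-0.1,0.1,0.05,0.001,0,0.002],
  [0.0,-0.1,0.2,0.1,0.002,0,0.004],
  [0.0,-0.1,0.3,0.1,0.002,0,0.004],
  [0.0,-0.1,0.3,0.1,0.002,0,0.004],
  [0.0,-0.1,0.3,0.1,0.002,0,0.004],
])

```text
time: 25.25
position: [0.6039, 0.0259, 0.0796]
tool_rot: [0.706, 0.042, -0.04, -0.706]
ft_force: [1.5, -5.5, 7.6]
grip_width: 0.0007
```

```bash
python3 - <<'E'
from h import *
o=robot.get_obs();print(o['position'],o['ft_force'],o['moment'])
mv([.6023,.0265,.08],1.6865)
E
```

```text
[0.60390632 0.02591924 0.07961006] [ 1.4669755  -5.47003368  7.64225209] [-0.95963223 -0.33686541 -0.01416256]
shift cm [-0.15 -0.04  0.08] rot [0.001  0.0007 0.0022] th0 1.6872
```

Emit:
carry_out([
  [0.0,-0.05,0.1,0.03,0,0,0],
  [0.0,-0.1,0.1,0.05,0,0,0.001],
  [0.0,-0.1,0.1,0.05,0,0,0.001],
])

```text
time: 25.55
position: [0.6036, 0.0264, 0.0788]
tool_rot: [0.706, 0.042, -0.04, -0.706]
ft_force: [2.9, -4.3, 6.8]
grip_width: 0.0003
```

```bash
python3 - <<'E'
from h import *
o=robot.get_obs();print(o['position'],o['ft_force'],o['moment'])
E
```

```text
[0.60360855 0.02637021 0.0788315 ] [ 2.85754374 -4.26274991  6.7776597 ] [-0.79428875 -0.52374464  0.0265383 ]
```

Emit:
carry_out([
  [0.0,0.05,0.1,0.0,0,0,0],
  [0.0,0.05,0.1,0.0,0,0,0],
  [0.0,0.05,0.1,0.0,0,0,0],
])

```text
time: 25.85
position: [0.6036, 0.0264, 0.0777]
tool_rot: [0.706, 0.042, -0.04, -0.706]
ft_force: [1.8, -5.2, 6.9]
grip_width: 0.0007
```

```bash
python3 - <<'E'
from h import *
o=robot.get_obs();print(o['position'],o['ft_force'],o['moment'])
snap('wrist','w17.png'); o=robot.get_obs();print(o['position'],o['ft_force'])
E
```

```text
[0.60363626 0.02638114 0.07769574] [ 1.77181222 -5.21652745  6.88315548] [-0.9144449  -0.44455996  0.01142028]
[0.603639   0.02637396 0.07768688] [ 1.76406377 -4.17080485  7.27298761]
```

View pics/w17.png

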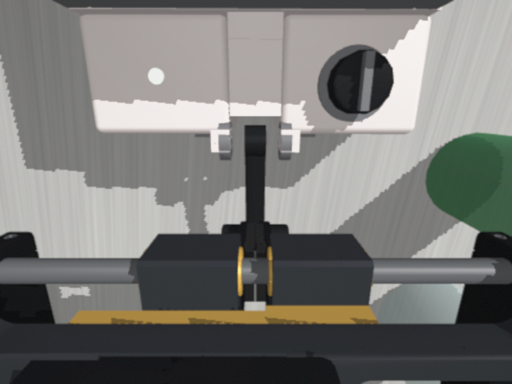

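```bash
python3 - <<'E'
from h import *
S=cam('scene'); c=np.array([.5755,.2588]); th=.1157
Rm=np.array([[np.cos(th),-np.sin(th)],[np.sin(th),np.cos(th)]])
def bar(q,x):
    a=.39-q; return proj('scene',np.append(c+Rm@[x,-.1725-.065*np.cos(a)],.072+.065*np.sin(a)),S)
for q in (0,.52,.7,.78,.83): print(q,[np.round(bar(q,x),1) for x in (-.022,0,.022)])
s=snap('scene','s17.png')
a=cv2.imread('pics/scene0.png')[160:215,245:290];b=cv2.imread('pics/s16.png')[160:215,245:290];d=cv2.imread('pics/s17.png')[160:215,245:290]
f=lambda z:cv2.resize(z,None,fx=8,fy=8,interpolation=cv2.INTER_CUBIC)
cv2.imwrite('pics/cmp17.png',np.hstack([f(a),f(d)]))
E
```

```text
0 [array([259.2, 182.1]), array([265.2, 184.9]), array([271.4, 187.7])]
0.52 [array([258.4, 189.9]), array([264.3, 192.7]), array([270.4, 195.5])]
0.7 [array([258.8, 191.7]), array([264.7, 194.5]), array([270.7, 197.3])]
0.78 [array([259.1, 192.3]), array([265. , 195.1]), array([270.9, 197.9])]
0.83 [array([259.3, 192.7]), array([265.2, 195.4]), array([271.1, 198.2])]
```

View pics/cmp17.png

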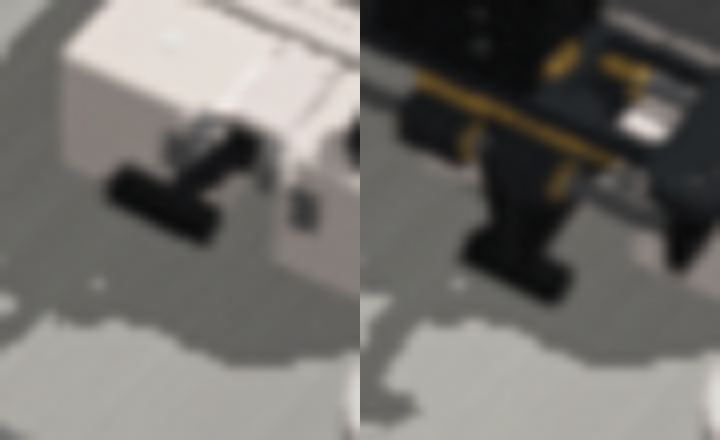

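```bash
python3 - <<'E'
import cv2,numpy as np
f=lambda n:np.clip(cv2.resize(cv2.imread(f'pics/{n}.png')[110:260,200:310],None,fx=3.5,fy=3.5,interpolation=cv2.INTER_CUBIC).astype(float)*2.2,0,255)
cv2.imwrite('pics/cw.png',np.hstack([f('w14'),f('w17')]))
E
```

```text
[ WARN:0@0.108] global loadsave.cpp:1063 imwrite_ Unsupported depth image for selected encoder is fallbacked to CV_8U.
```

View pics/cw.png

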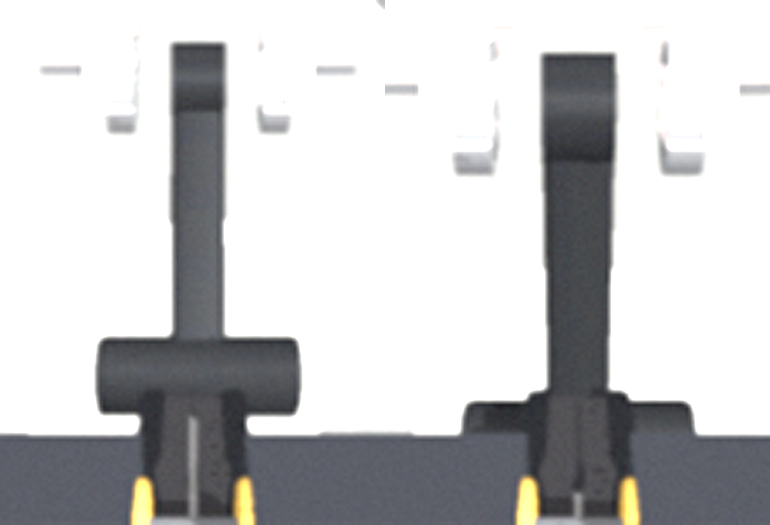

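Emit:
carry_out([
  [0.0,0,0.3,0.0,0,0,0],
  [0.0,0,0.6,0.05,0,0,0],
  [0.0,0,0.9,0.05,0,0,0],
  [0.0,0,1.2,0.1,0,0,0],
  [0.0,0,1.2,0.1,0,0,0],
])

```text
time: 26.45
position: [0.6035, 0.0275, 0.0655]
tool_rot: [0.706, 0.042, -0.04, -0.706]
ft_force: [1.1, -4.8, 8.0]
grip_width: 0.0007
```

```bash
cat > lv.py <<'E'
from h import *
import sys
n=sys.argv[1]
o=robot.get_obs();print(o['position'],o['ft_force'])
s=snap('scene',f's{n}.png'); w=snap('wrist',f'w{n}.png')
a=cv2.imread('pics/scene0.png')[160:215,245:290];d=cv2.imread(f'pics/s{n}.png')[160:215,245:290]
f=lambda z:np.clip(cv2.resize(z,None,fx=7,fy=7,interpolation=cv2.INTER_CUBIC).astype(float)*1.6,0,255).astype(np.uint8)
ww=np.clip(cv2.resize(cv2.imread(f'pics/w{n}.png')[150:260,215:300],None,fx=3.5,fy=3.5,interpolation=cv2.INTER_CUBIC).astype(float)*2.2,0,255).astype(np.uint8)
A=np.hstack([f(a),f(d)]); B=np.zeros((A.shape[0],800-A.shape[1],3),np.uint8); B[:min(385,ww.shape[0]),:min(ww.shape[1],B.shape[1])]=ww[:385,:B.shape[1]]
cv2.imwrite(f'pics/l{n}.png',np.hstack([A,B]))
mv([.6023,.0265,.064],1.6865)
E
python3 lv.py 18
```

```text
[0.6034628  0.02751797 0.06549422] [ 1.09748041 -4.83499287  7.97637052]
shift cm [-0.13  0.17 -0.08] rot [0.0009 0.0006 0.0018] th0 1.6871
```

View pics/l18.png

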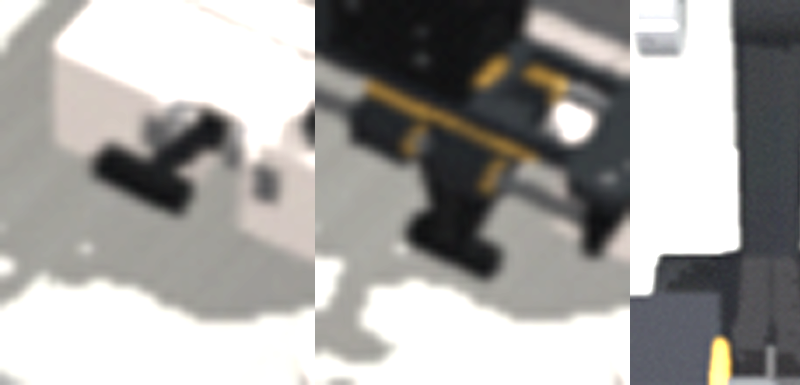

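Emit:
carry_out([
  [0.0,-0.05,0.2,0.0,0,0,0],
  [0.0,-0.1,0.4,0.03,0,0,0],
  [0.0,-0.1,0.5,0.05,0,0,0.001],
  [0.0,-0.1,0.5,0.05,0,0,0.001],
])

```text
time: 26.95
position: [0.6033, 0.0284, 0.0612]
tool_rot: [0.706, 0.042, -0.04, -0.706]
ft_force: [2.6, -3.1, 10.8]
grip_width: 0.0008
```

```bash
python3 lv.py 19
```

```text
[0.60326346 0.02841525 0.06124876] [ 2.62899267 -3.13547685 10.84819686]
shift cm [-0.12 -0.26 -0.18] rot [0.0003 0.0001 0.0032] th0 1.6866
```

View pics/l19.png

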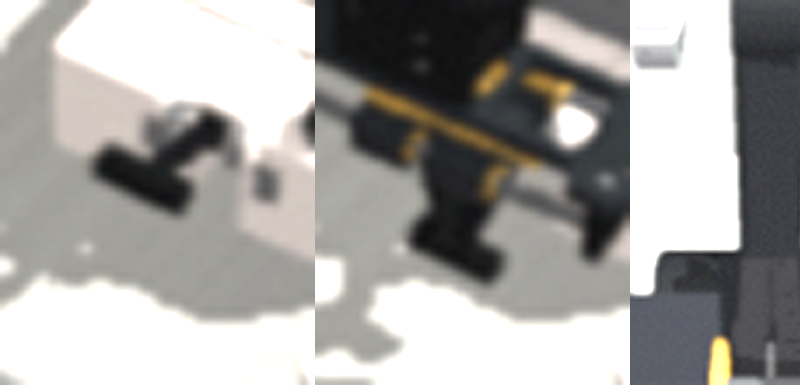

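Emit:
carry_out([
  [0.0,0,0.1,-0.05,0,0,0],
  [0.0,0,0.2,-0.05,0,0,0],
  [0.0,0,0.2,-0.05,0,0,0],
])

```text
time: 27.35
position: [0.6032, 0.0288, 0.0596]
tool_rot: [-0.705, -0.042, 0.04, 0.706]
ft_force: [1.3, -1.3, 11.7]
grip_width: 0.0005
```

```bash
python3 lv.py 20
```

```text
[0.60322115 0.02881767 0.05955508] [ 1.34257007 -1.32753293 11.69129091]
shift cm [-0.12 -0.44 -0.22] rot [-0.0011 -0.0005  0.0032] th0 1.686
```

View pics/l20.png

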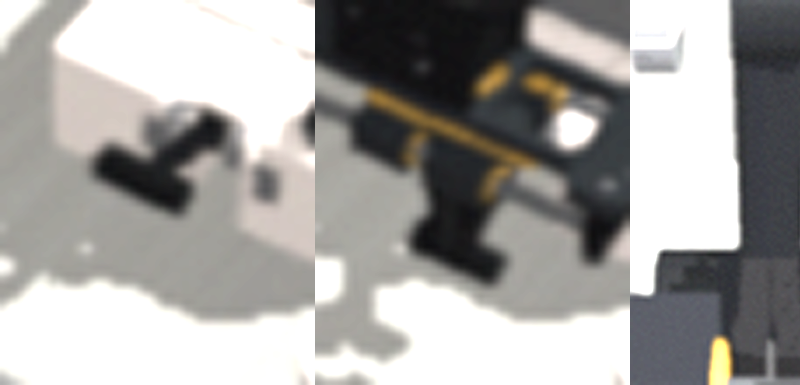

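Emit:
carry_out([
  [0.0,-0.05,0.1,-0.1,0,0,0],
  [0.0,-0.05,0.15,-0.1,0,0,0],
  [0.0,-0.05,0.15,-0.1,0,0,0],
])

```text
time: 27.75
position: [0.6031, 0.0287, 0.0584]
tool_rot: [-0.705, -0.042, 0.039, 0.707]
ft_force: [1.5, 2.2, 13.3]
grip_width: 0.0006
```

```bash
python3 lv.py 21
```

```text
[0.60306993 0.02872373 0.05839537] [ 1.45392419  2.19445189 13.32228313]
shift cm [-0.1  -0.56 -0.21] rot [-0.0025 -0.0011  0.0041] th0 1.6854
```

Emit:
carry_out([
  [0.0,-0.05,0.1,0.1,0,0,0],
  [0.0,-0.05,0.15,0.1,0,0,0],
  [0.0,-0.05,0.15,0.1,0,0,0],
])

```text
time: 28.15
position: [0.6031, 0.0291, 0.0576]
tool_rot: [-0.705, -0.042, 0.039, 0.707]
ft_force: [2.2, 1.4, 16.3]
grip_width: 0.0003
```

```bash
python3 lv.py 22
```

```text
[0.60306075 0.02908627 0.05761136] [ 2.2245271   1.40127805 16.265638  ]
shift cm [-0.1  -0.64 -0.24] rot [-0.0013 -0.0009  0.0053] th0 1.6856
```

View pics/l22.png

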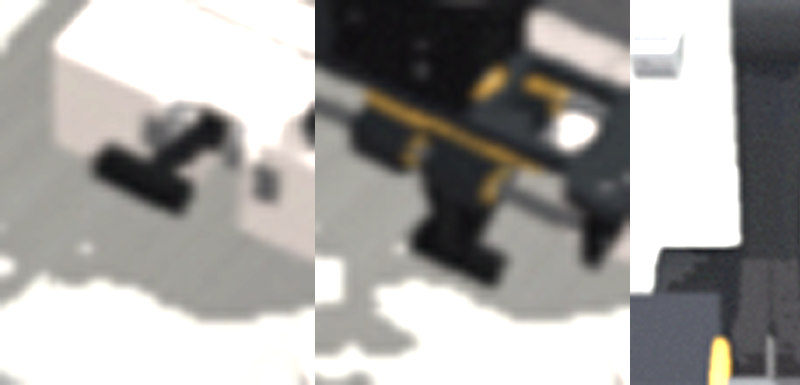

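Emit:
carry_out([
  [0.0,0,0.1,0,0,0,0],
  [0.0,0,0.15,0,0,0,0],
  [0.0,0,0.15,0,0,0,0],
])

```text
time: 28.55
position: [0.6031, 0.0291, 0.0574]
tool_rot: [-0.705, -0.043, 0.039, 0.706]
ft_force: [0.7, 0.8, 23.6]
grip_width: 0.0005
```

```bash
python3 lv.py 23; python3 - <<'E'
import cv2,numpy as np
# bar shift rest->now by template match of the bar's lower right end
a=cv2.imread('pics/scene0.png',0); 
for n in (16,17,18,19,20,21,22,23):
    b=cv2.imread(f'pics/s{n}.png',0)
    up=lambda z:cv2.resize(z,None,fx=8,fy=8,interpolation=cv2.INTER_CUBIC)
    for (r0,r1,c0,c1) in [(184,193,266,274),(180,192,258,264)]:
        T=up(np.minimum(a,90)[r0:r1,c0:c1]); I=up(np.minimum(b,90)[r0-2:r1+16,c0-4:c1+5]); m=cv2.matchTemplate(I,T,cv2.TM_SQDIFF_NORMED); _,_,l,_=cv2.minMaxLoc(m)
        print(n,l[0]/8-4,l[1]/8-2,end=' | ')
    print()
E
```

```text
[0.60312808 0.02908865 0.05742584] [ 0.70686606  0.80175252 23.55570965]
shift cm [-0.11 -0.66 -0.25] rot [-0.0012 -0.0007  0.0058] th0 1.6858
16 -1.125 6.5 | 16 -1.125 6.375 | 
17 -1.125 7.5 | 17 -1.125 7.375 | 
18 -0.875 9.25 | 18 -0.75 9.125 | 
19 -0.75 9.875 | 19 -0.375 9.75 | 
20 -0.5 10.125 | 20 -0.25 10.125 | 
21 -0.625 10.125 | 21 -0.125 10.25 | 
22 -0.375 10.25 | 22 -0.125 10.375 | 
23 -0.375 10.25 | 23 -0.125 10.375 |
```

Emit:
carry_out([
  [0.0,0,-0.1,0,0,0,0],
  [0.0,0,-0.2,0,0,0,0],
  [0.0,0,-0.2,0,0,0,0],
  [0.0,0,-0.2,0,0,0,0],
  [0.0,0,-0.2,0,0,0,0],
])

```text
time: 29.15
position: [0.603, 0.029, 0.0577]
tool_rot: [-0.705, -0.042, 0.039, 0.707]
ft_force: [2.6, 1.0, 14.6]
grip_width: 0.0005
```

```bash
python3 lv.py 24; python3 -c "
from h import *
t=snap('top','t24.png')
for i in range(3): o=robot.get_obs();print(o['position'],o['ft_force']);robot.camera('top')
import cv2
im=cv2.imread('pics/t24.png');cv2.imwrite('pics/t24z.png',cv2.resize(im[110:280,80:410],None,fx=2.4,fy=2.4,interpolation=cv2.INTER_CUBIC))
"
```

```text
[0.60302558 0.02904179 0.05767948] [ 2.59635106  1.04984112 14.60493079]
shift cm [-0.1  -0.63 -0.24] rot [-0.0014 -0.0009  0.0052] th0 1.6856
[0.60304803 0.02902684 0.05770159] [ 2.4167268   0.47410128 14.4191051 ]
[0.60301947 0.02903296 0.05769403] [ 2.17089183  0.77258355 14.77143371]
[0.60302961 0.02905567 0.05769214] [ 1.98084035  0.50794006 14.60458414]
```

View pics/t24z.png

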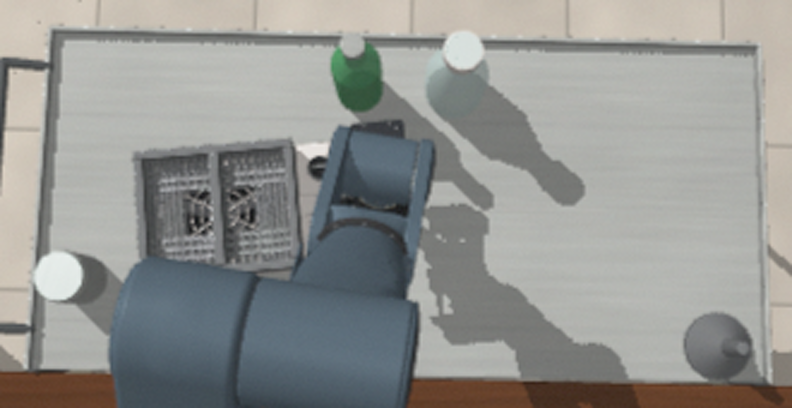

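View pics/s24.png

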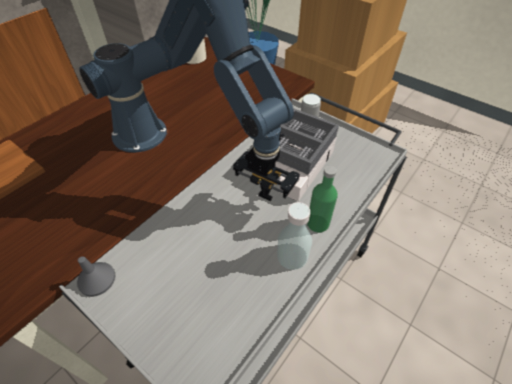

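View pics/l24.png

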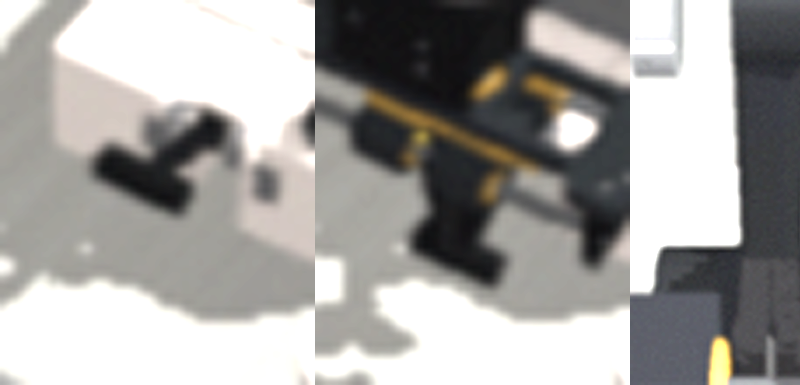

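```bash
python3 -c "
from h import *
print(robot.hand_in())"
```

```text
the job is handed in; nothing more can be done
None
```

I stacked both trays on the base and let go of them, then pressed the lever past its third click. I handed the job in at about 29 s with the arm still holding the lever down. I got no verdict back.

- **Trays:** after release, the wrist camera put the top tray within about 0.3 mm and 0.005 rad of the base rim as I had measured it. In the scene view, the lower tray's edge lined up with the rim to within about 1–1.5 mm.
- **Lever:** I pressed until it stopped moving at about 24 N, which is the end stop just beyond the third click. I then eased back to a steady 14.6 N. The cross-bar moved about 10.3 px in the scene camera; I expected 10.2 px at the third click and 10.5 px at the end stop.
- **Bystanders:** the bottle, carafe, can and funnel look unmoved in the last pictures.

**Checks that disagreed:**
- **Fingertip contact:** the bar touched the closed fingers only about 3–5 mm ahead of the TCP, not the 25 mm given. My first stop, judged from the TCP height, was therefore only around the second click. The pictures showed this, and I pressed on from there.
- **Wrist camera offset:** it read about 2 mm off sideways, and I corrected for that when placing the trays.

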